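Load the plate basket and move it, level, to the drying hooks over its drip tray

ROBOT

A 6-joint arm with a two-finger parallel gripper is mounted at the origin on a cart in front of the work surface, level with it; the furniture and walls round the work are solid. World frame = base frame: x ahead of the robot, y to its left, z up, the work surface at z = 0. Lengths are in m, angles in rad, forces in N, time in s.
With the tool pointing down it reaches from about 0.325 to 0.9 m from the base axis. Payload 3.5 kg.
Tool frame: the origin (TCP) lies on the mounting face of the last link; the fingertips stand 173 mm ahead of it and the grasp point (between the pads) lies 155 mm ahead of it; z points along the fingers, x is the direction in which the jaws open and shut, and the axes are right-handed (so a half turn about z gives the same grasp; the last joint's range is limited). The gripper opens to 85 mm and grips with 20 to 120 N. Pads are 22 mm wide; open, the fingers measure 114 mm over their backs; the gripper's body (76 mm by 85 mm) begins 54 mm behind the grasp point. The pads swing forward as they close: fully open they stand 13 mm farther back than shut.
Start: joints at [1.196, 0.276, -0.026, 1.268, 0, 1.467], TCP at [0.168, 0.602, 0.405] pointing down, gripper open.
Joint ranges: [-3.12, 3.12], [-0.85, 1.88], [-1.08, 1.24], [-1.95, 2.15], [-1.57, 1.53], [-3.14, 3.14]. Speed limits (rad/s): [2.57, 2.57, 3.14, 3.14, 3.14, 3.14].

INTERFACE

Orientations are given as a rotation vector (axis times angle).
In Python, from plant import * gives the robot as it stands.
- The arm moves only by the tool step_arm, never from a script. Its argument "motion" is a list that holds one entry, the list of rows, each a list of 7 numbers: the turn, a rotation vector about the tool's x, y, z normalised to -1 to 1, where 1 is pi rad, then the shift along the tool's x, y, z normalised to -1 to 1, where 1 is 120 mm, then the closure, from 0 (fully open) to 1 (shut). In form: [[[wx, wy, wz, x, y, z, hand], ...]]. A call has 1 to 12 rows; each row shifts and turns the commanded pose from where the row before left it, along the tool's axes as they then stand; what a row does not reach is not made up. A row lasts 1/10 s, in which the tool goes at most 50 mm and 8.59 degrees, less where a joint would pass 70% of its speed; a pose out of reach is approached as far as the arm can. A call with a number of a shift or a turn outside -1 to 1 is refused whole. A call with a gripper value outside its range is refused whole. The fingers move at their own pace and stop on an object; "grip_force" is the grip in N (left out, the last holds). Time passes only in rows, so rows that do not move let the fingers close. It gives the time, the measured TCP pose, the force and the opening at its end, in the units of the state.
- get_obs(): the state, without advancing time (a new reading comes with each control period).
- capture(name): name is "scene" or "side" or "wrist"; returns the picture (420x560x3 uint8, red, green, blue); there is no depth.
- camera_params(name): a dict with "mtx" (3x3 intrinsics, pixels), "origin" and "orientation" of the camera in the world. Camera axes: x right, y down, z forward; pixel columns grow to the right and rows downward; lengths in m; the calibration is good to about 2 mm. The wrist camera is an equidistant fisheye: a pixel r from the principal point sees the ray r / f radians off the axis. A picture is of the moment at which its call begins: read the wrist's pose just before it. camera_params takes no time and is no camera call; for the wrist camera it gives the pose at the moment of the call.
- close_job(): hands the job in, once; it reports no verdict.
The state is a dict: "clock": time; "qpos": joint angles; "qvel": joint speeds; "tau": joint torques, N m; "eef_pos": TCP position; "tcp_rot": TCP orientation; "contact_force": force on the tool from outside, world axes, zero at the start; "wrist_torque": the same for the moment, N m; "width": finger opening in m.
Only numpy, scipy, OpenCV 4.12 (cv2) and the standard library are available. Lean on these libraries where they do the work, as an engineer would, in place of code of your own. Each camera call takes 0.05 s, during which the arm holds its last target.

TASK

Draw every glass plate up out of the white bench rack and stand it, upright and fully down, in a slot of the steel basket that hangs on the blue-footed stand, and move the grey drip tray from under that stand to the bench squarely under the hooks of the orange-footed stand, centred below where the basket will hang. Only then lift the loaded basket off by its black grip and, keeping it level and never setting it down on the way, hang it by its bar on both hooks of the orange-footed stand. If the drip tray has been knocked aside, put it right, so that it is centred under the hanging basket at the end; leave the other things on the bench alone.

Things in the scene. Friction and masses are not known exactly. Their poses are not given: they have to be found in the camera images.
- basket: Loose steel basket, 72 (x) x 184 (y) mm, about 0.3 kg empty. Origin: centre of its underside; x to its back (towards its stand), z up. Toothed end walls, 46 mm high, inside faces at x = -33 and +33 mm, leave four slots for plates at y = -78, -42, +42, +78 mm; a plate stands in the x-z plane, thickness along y.
- basket_grip (a point): Point in the black grip plate at the basket's middle, 90 mm above its underside. The grip is 12 mm thick (y), 36 mm wide (x), black from 71 to 105 mm above the underside; pinch it across y.
- basket_bar (a point): Middle of the axis of the hanging bar, 8 mm thick, along the basket's y, at x = +64, z = +105 mm in the basket. It is free between its uprights at y = -62 and +62 mm; in front of it (x = 36 to 60 mm) and below is open space for the hooks.
- basket_slot0 (a point): Centre of the floor of basket slot 0 (y = -78 mm in the basket, 6 mm above its underside). The slot is 12 mm wide in y (18 mm in its top 8 mm) and 66 mm long in x; the guiding teeth are at |x| = 24 to 33 mm and reach 40 mm above the slot floor.
- basket_slot1 (a point): Centre of the floor of basket slot 1 (y = -42 mm in the basket, 6 mm above its underside). The slot is 12 mm wide in y (18 mm in its top 8 mm) and 66 mm long in x; the guiding teeth are at |x| = 24 to 33 mm and reach 40 mm above the slot floor.
- basket_slot2 (a point): Centre of the floor of basket slot 2 (y = +42 mm in the basket, 6 mm above its underside). The slot is 12 mm wide in y (18 mm in its top 8 mm) and 66 mm long in x; the guiding teeth are at |x| = 24 to 33 mm and reach 40 mm above the slot floor.
- basket_slot3 (a point): Centre of the floor of basket slot 3 (y = +78 mm in the basket, 6 mm above its underside). The slot is 12 mm wide in y (18 mm in its top 8 mm) and 66 mm long in x; the guiding teeth are at |x| = 24 to 33 mm and reach 40 mm above the slot floor.
- load_stand: Stand fixed to the bench, blue foot and top bar; the basket hangs on it at the start. Origin: on the bench 2 mm behind the point below the underside centre of the hanging basket (underside then 90 mm up); x away from the robot. Posts at x = 80 to 92 mm, 225 mm high; foot x = 68 to 140, y = -95 to 95 mm, 12 high. A rubber bumper (face at x = 34 mm, 98 mm up) holds the basket's back so that it hangs level.
- dry_stand: Second fixed stand, the same in every size and frame as load_stand but with orange foot and top bar; its hooks are empty at the start. Either stand may be the left one.
- load_stand_seat (a point): Where the basket's bar middle sits on load_stand: x = 62 mm, 195 mm up, midway between two upturned hooks (10 mm wide, at y = -28, +28 mm). Hook floor x = 58 to 70 mm, 191 mm up; the sloping front tip rises to x = 46 to 51 mm, 212 mm up; rear block to 203 mm. The bar drops in from above; to take it off lift about 40 mm, then draw it 60 mm or more to the stand's -x.
- dry_stand_seat (a point): The same point of dry_stand (same hooks), where basket_bar must come to lie. On the way down keep the bar 2 to 4 mm forward (-x) of it: the tip slopes it home, and the bumper is close behind the basket.
- rack: White slotted rack fixed to the bench, 84 (x) x 172 (y) x 46 mm high, slots made like the basket's, at y = -60, -20, +20, +60 mm, plates standing in the x-z plane, slot floor 6 mm above the bench. Origin: centre of its underside; x away from the robot.
- plate_0: Glass plate in a green frame with a broad green top edge, 60 (x) x 8 (y, thickness) x 85 mm (z, height), 60 g; origin at the centre of its lower edge. If present it starts upright in slot 0 of the rack, 45 mm of it above the rack, 32 mm free between neighbours. Two to four plates are present.
- plate_1: Glass plate in a green frame with a broad green top edge, 60 (x) x 8 (y, thickness) x 85 mm (z, height), 60 g; origin at the centre of its lower edge. If present it starts upright in slot 1 of the rack, 45 mm of it above the rack, 32 mm free between neighbours. Two to four plates are present.
- plate_2: Glass plate in a green frame with a broad green top edge, 60 (x) x 8 (y, thickness) x 85 mm (z, height), 60 g; origin at the centre of its lower edge. If present it starts upright in slot 2 of the rack, 45 mm of it above the rack, 32 mm free between neighbours. Two to four plates are present.
- plate_3: Glass plate in a green frame with a broad green top edge, 60 (x) x 8 (y, thickness) x 85 mm (z, height), 60 g; origin at the centre of its lower edge. If present it starts upright in slot 3 of the rack, 45 mm of it above the rack, 32 mm free between neighbours. Two to four plates are present.
- drip_tray: Loose grey drip tray, pan 110 (x) x 220 (y) x 14 mm, about 0.18 kg; origin: centre of the pan's underside. A flat tongue on its -x side (to x = -128 mm) bears a yellow upright tab. It starts under load_stand, tab to the robot, and can be dragged by the tab. In the right place its origin and axes match dry_stand's, its rear rim 13 mm short of the stand's foot.
- tray_tab (a point): Point in the yellow tab, 38 mm above the bench, 115 mm in front (-x) of the tray's origin. The tab is 26 (x) x 10 (y) mm, its top 54 mm above the bench; pinch it across the tray's y.
- bottle: Small clear bottle with blue cap, 56 x 105 mm, a bystander; origin at its underside centre.
- timer: White timer, 62 x 66 x 19 mm, a bystander; origin at its underside centre.
- cube_block: Low dark blue block, 62 x 81 x 26 mm, a bystander; origin at its underside centre.

How it is judged:
By the outcome, as a careful person would: the job done as asked, in the order asked, and still so for the second after the job is handed in, with the robot touching nothing.
Of plate_0, plate_1, plate_2, plate_3 only 2 to 4 are there at a start; the rules pass over those that are not, and their reading is None.
At some moment in a run one of drip_tray may be knocked a few centimetres aside while the robot is not near it.
It also fails if it takes over 210 s, if anything falls off the work surface, if the arm or the gripper's body presses on something with over 40 N, if the wrist force passes 120 N, or if a joint passes its speed limit or range.

## Working session

There is one attempt and no reset: what is moved stays moved. The work goes in short steps, Python scripts to look and compute and a tool call to move; the robot and the scene stay as the last step left them, time stands still between calls to the robot, and variables do not carry over. Pictures are saved under pics/ and viewed, and the job is handed in when it is done.

Besides the shell and the picture viewer there is one more tool, called after "Call:" in YAML: its name, and indented under it one key for each argument. step_arm: Moves the arm, as the interface text tells. Scaled input: -1 to 1 covers 120 mm each way for a shift and pi rad each way for a turn. Its arguments: {"type":"object","properties":{"motion":{"type":"array"},"grip_force":{"type":"number"}},"required":["motion"]}

```bash
ls; mkdir -p pics; python3 - <<'E'
from plant import *
import cv2,numpy as np
o=get_obs()
print(o)
for n in ["scene","side","wrist"]:
    p=camera_params(n); print(n,p)
    im=capture(n); cv2.imwrite(f"pics/{n}0.png",im[:,:,::-1])
E
```

```text
pics
{'clock': 0.0, 'qpos': array([ 1.19563381e+00,  2.77118229e-01, -2.79134402e-02,  1.26795588e+00,
       -2.75154587e-06,  1.46739486e+00]), 'qvel': array([-0.0031225 , -0.00013283, -0.00025654,  0.00072645, -0.00032785,
       -0.00142645]), 'tau': array([ 6.87589727e-04, -4.45506978e+01,  2.95201653e+01,  1.64098910e-02,
       -9.14407724e-05, -5.53054392e-06]), 'eef_pos': array([0.16763165, 0.60168651, 0.40355308]), 'tcp_rot': array([ 2.50097853,  1.89935201, -0.00293801]), 'contact_force': array([-0.03817753,  0.71490149,  0.30924517]), 'wrist_torque': array([-0.01112859,  0.04037273, -0.01369016]), 'width': 0.08545137994643205}
scene {'mtx': array([[399.64355444,   0.        , 282.24758813],
       [  0.        , 399.64355444, 210.81807486],
       [  0.        ,   0.        ,   1.        ]]), 'origin': array([-0.27728964, -0.62492609,  0.83607587]), 'orientation': array([-1.96184928,  1.0298138 , -0.52813121])}
side {'mtx': array([[434.6724528 ,   0.        , 278.98502643],
       [  0.        , 434.6724528 , 204.07528538],
       [  0.        ,   0.        ,   1.        ]]), 'origin': array([0.49482688, 1.27932113, 0.73936789]), 'orientation': array([-0.07475343,  2.62825412, -1.6536903 ])}
wrist {'mtx': array([[325.1922621 ,   0.        , 279.92474968],
       [  0.        , 325.1922621 , 210.72633655],
       [  0.        ,   0.        ,   1.        ]]), 'origin': array([0.08572817, 0.62503702, 0.37325274]), 'orientation': array([2.27837018, 1.73054689, 0.28822091])}
```

View pics/scene0.png

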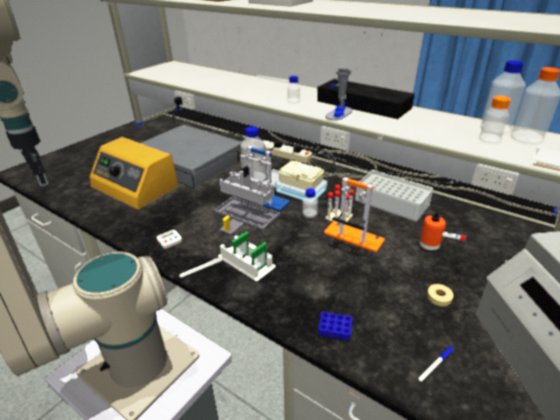

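View pics/side0.png

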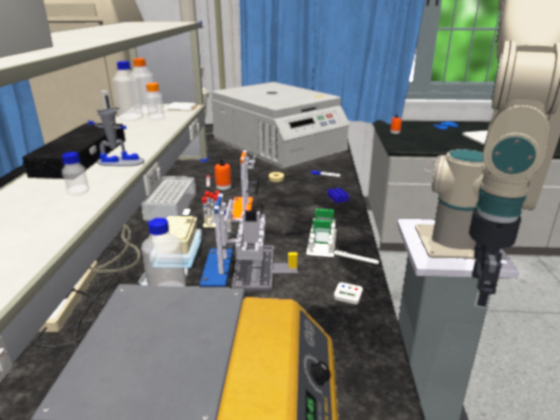

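View pics/wrist0.png

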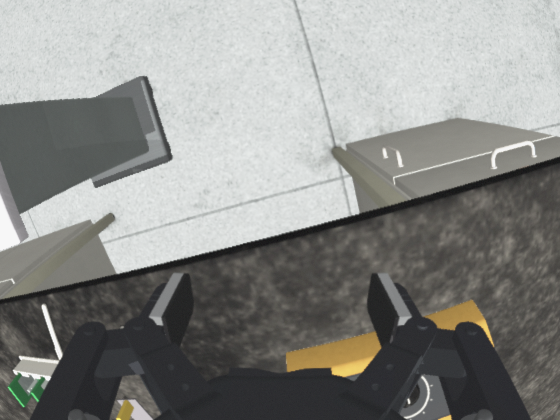

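The scene view shows the blue stand with its basket at about (250,180), the orange stand at (355,215), the rack with two green plates at (247,255), the yellow tab at (226,223) and the tray under the blue stand. Next I'll zoom in and measure.

```bash
cat > h.py <<'E'
from plant import *
import cv2,numpy as np
from scipy.spatial.transform import Rotation as R
def proj(p,cp):
    Rm=R.from_rotvec(cp['orientation']).as_matrix(); c=(np.atleast_2d(p)-cp['origin'])@Rm
    return (c@cp['mtx'].T)[:,:2]/c[:,2:]
def ray(px,cp,fish=False):
    Rm=R.from_rotvec(cp['orientation']).as_matrix(); K=cp['mtx']
    a=(px[0]-K[0,2])/K[0,0]; b=(px[1]-K[1,2])/K[1,1]
    if fish:
        r=np.hypot(a,b); s=np.sin(r)/r if r>1e-9 else 1; d=np.array([a*s,b*s,np.cos(r)])
    else: d=np.array([a,b,1.])
    return Rm@(d/np.linalg.norm(d))
def onz(px,cp,z,fish=False):
    d=ray(px,cp,fish); o=cp['origin']; return o+d*(z-o[2])/d[2]
def projf(p,cp):
    Rm=R.from_rotvec(cp['orientation']).as_matrix(); c=(np.atleast_2d(p)-cp['origin'])@Rm
    th=np.arctan2(np.hypot(c[:,0],c[:,1]),c[:,2]); ph=np.arctan2(c[:,1],c[:,0]); K=cp['mtx']
    return np.c_[K[0,2]+K[0,0]*th*np.cos(ph),K[1,2]+K[0,0]*th*np.sin(ph)]
def crop(name,x0,y0,x1,y1,s):
    im=cv2.imread(name)[y0:y1,x0:x1]; o=cv2.resize(im,None,fx=s,fy=s,interpolation=cv2.INTER_CUBIC)
    cv2.imwrite(name.replace('.png','_c.png'),o)
def st():
    o=get_obs(); Rm=R.from_rotvec(o['tcp_rot']).as_matrix()
    print('t',round(o['clock'],2),'tcp',o['eef_pos'].round(4),'tx',Rm[:,0].round(3),'tz',Rm[:,2].round(3),'grasp',(o['eef_pos']+0.155*Rm[:,2]).round(4),'F',o['contact_force'].round(1),'w',round(o['width'],4),'q',o['qpos'].round(2))
    return o,Rm
E
python3 - <<'E'
from h import *
crop('pics/scene0.png',150,110,400,290,3.2)
crop('pics/side0.png',180,140,390,310,3.5)
E
```

```text
(no output)
```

View pics/scene0_c.png

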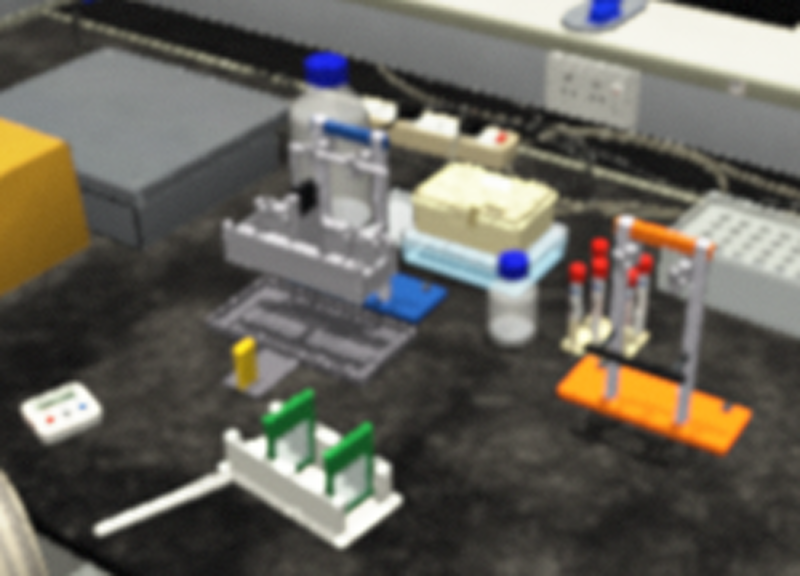

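View pics/side0_c.png

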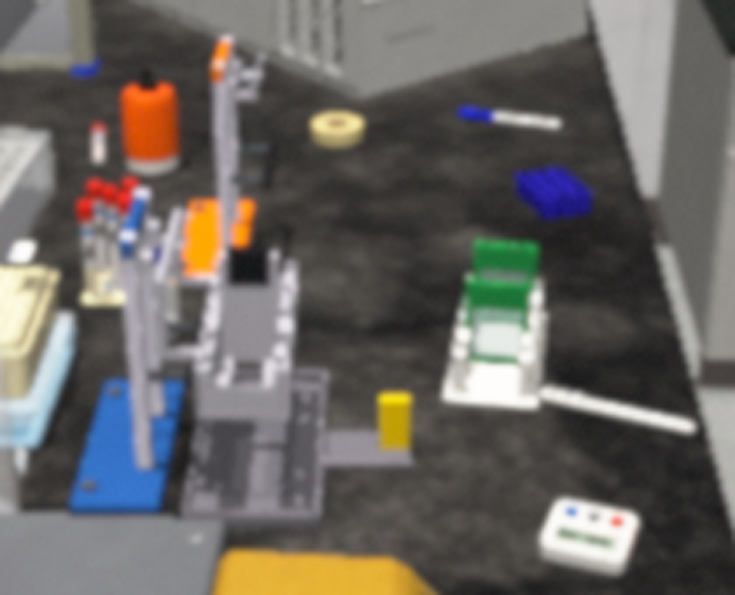

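```bash
python3 - <<'E'
from h import *
cs=camera_params('scene'); cd=camera_params('side')
im=capture('scene')[:,:,::-1]; sd=capture('side')[:,:,::-1]
st()
def tri(a,b):
    d1=ray(a,cs);d2=ray(b,cd);A=np.c_[d1,-d2];t=np.linalg.lstsq(A,cd['origin']-cs['origin'],rcond=None)[0]
    p=cs['origin']+t[0]*d1;q=cd['origin']+t[1]*d2;return (p+q)/2,np.linalg.norm(p-q)
def blobs(im,lo,hi,nm,roi):
    h=cv2.cvtColor(im,cv2.COLOR_BGR2HSV);m=cv2.inRange(h,lo,hi);mm=np.zeros_like(m);x0,y0,x1,y1=roi;mm[y0:y1,x0:x1]=m[y0:y1,x0:x1]
    n,l,s,c=cv2.connectedComponentsWithStats(mm)
    for i in range(1,n):
        if s[i,4]>12:
            cnt=np.argwhere(l==i)[:,::-1].astype(np.float32); print(nm,s[i],c[i].round(1),cv2.boxPoints(cv2.minAreaRect(cnt)).round(1).tolist())
R1=(150,110,400,340); R2=(180,140,390,310)
for nm,lo,hi in [('green',(45,100,40),(80,255,255)),('yellow',(22,150,80),(32,255,255)),('orange',(5,180,120),(18,255,255)),('blue',(100,150,60),(118,255,255))]:
    blobs(im,lo,hi,'scene '+nm,R1); blobs(sd,lo,hi,'side '+nm,R2)
E
```

```text
t 0.25 tcp [0.1677 0.6019 0.4041] tx [ 0.268  0.963 -0.001] tz [-0.    -0.001 -1.   ] grasp [0.1677 0.6017 0.2491] F [0.6 0.1 0.8] w 0.0852 q [ 1.2   0.28 -0.03  1.27  0.    1.47]
scene green [232 231  16  21 147] [240.1 239.4] [[228.10000610351562, 241.3000030517578], [246.0, 230.3000030517578], [251.89999389648438, 240.0], [234.0, 251.0]]
scene green [251 242  16  21 152] [259.3 249.9] [[247.0, 250.0], [265.3999938964844, 240.8000030517578], [271.3999938964844, 252.8000030517578], [253.0, 262.0]]
side green [312 208  23  21 320] [323.1 217.5] [[311.5, 226.8000030517578], [313.20001220703125, 206.60000610351562], [334.29998779296875, 208.39999389648438], [332.6000061035156, 228.60000610351562]]
scene yellow [150 148  17  16 146] [155.6 155.1] [[150.0, 148.0], [166.0, 148.0], [166.0, 163.0], [150.0, 163.0]]
scene yellow [223 216   7  15  84] [226.1 222.2] [[223.0, 216.0], [229.0, 216.0], [229.0, 230.0], [223.0, 230.0]]
side yellow [288 252  10  16 139] [292.3 259.2] [[288.0, 252.0], [297.0, 252.0], [297.0, 267.0], [288.0, 267.0]]
side yellow [271 306  15   4  27] [278.1 308.2] [[270.
[... 1503 characters left out ...]
53.5]]
scene blue [306 190   9   7  23] [309.9 193.7] [[306.0, 190.0], [314.0, 190.0], [314.0, 196.0], [306.0, 196.0]]
scene blue [264 195  26  16 201] [277.5 203.1] [[263.79998779296875, 205.60000610351562], [268.1000061035156, 192.6999969482422], [289.3999938964844, 199.8000030517578], [285.1000061035156, 212.6999969482422]]
side blue [217 198   4   7  14] [218.4 201.4] [[216.6999969482422, 203.89999389648438], [218.6999969482422, 197.89999389648438], [220.5, 198.5], [218.5, 204.5]]
side blue [200 249  32  37 652] [215.2 270.3] [[199.60000610351562, 284.70001220703125], [208.1999969482422, 244.1999969482422], [232.6999969482422, 249.39999389648438], [224.10000610351562, 289.8999938964844]]
```

```bash
python3 - <<'E'
from h import *
cs=camera_params('scene'); cd=camera_params('side')
f=lambda p,z:onz(p,cs,z)[:2].round(3)
g=lambda p,z:onz(p,cd,z)[:2].round(3)
print('plate tops', [f(p,.091) for p in [(232,239),(246,231),(251,250),(265.5,242)]], g((323,208),.091))
print('tab',f((226,222),.035),g((292.3,259.2),.032))
print('orange foot',[f(p,.012) for p in [(324,232),(330,221),(384.5,238),(377,251)]], 'bar',f((348,182),.225),f((366,186),.225))
print('side orange bar',g((215,184),.225),g((230,164),.225))
print('blue foot side',[g(p,.012) for p in [(200,285),(210,249),(232,249),(225,286)]],'bluebar',f((251.6,149.5),.225),f((264.5,152.5),.225))
print('bottle',f((310,216),0),'timer',f((169,239),.01),'block',f((335,325),.015), 'rod',f((182,275),0),f((222,259),0))
E
```

```text
plate tops [array([0.408, 0.054]), array([0.463, 0.045]), array([ 0.4  , -0.026]), array([ 0.453, -0.038])] [ 0.428 -0.046]
tab [0.52  0.185] [0.524 0.184]
orange foot [array([ 0.686, -0.109]), array([ 0.753, -0.094]), array([ 0.769, -0.291]), array([ 0.693, -0.299])] bar [ 0.695 -0.176] [ 0.703 -0.232]
side orange bar [0.763 0.079] [ 0.746 -0.096]
blue foot side [array([0.777, 0.299]), array([0.788, 0.108]), array([0.718, 0.104]), array([0.707, 0.299])] bluebar [0.712 0.212] [0.718 0.159]
bottle [ 0.755 -0.01 ] timer [0.364 0.304] block [ 0.355 -0.333] rod [0.273 0.147] [0.396 0.096]
```

Call:
step_arm:
  motion:
    - [[0, 0, -0.031, 0, 0, 0, 0], [0, 0, 0, -0.26, 0.17, 0, 0], [0, 0, 0, -0.26, 0.17, 0, 0], [0, 0, 0, -0.26, 0.17, 0, 0], [0, 0, 0, -0.26, 0.17, 0, 0], [0, 0, 0, -0.26, 0.17, 0, 0], [0, 0, 0, -0.26, 0.17, 0, 0], [0, 0, 0, -0.26, 0.17, 0, 0], [0, 0, 0, -0.26, 0.17, 0, 0], [0, 0, 0, -0.26, 0.17, 0, 0], [0, 0, 0, -0.26, 0.17, 0, 0], [0, 0, 0, -0.26, 0.17, 0, 0]]

```text
clock: 1.45
eef_pos: [0.3294, 0.2237, 0.4048]
tcp_rot: [2.406, 2.02, 0.001]
contact_force: [0.6, -0.3, -0.2]
width: 0.0854
```

Call:
step_arm:
  motion:
    - [[0, 0, 0, -0.26, 0.17, 0, 0], [0, 0, 0, -0.26, 0.17, 0, 0], [0, 0, 0, -0.26, 0.17, 0, 0], [0, 0, 0, -0.26, 0.17, 0, 0], [0, 0, 0, 0, 0, 0, 0], [0, 0, 0, 0, 0, 0, 0]]

```text
clock: 2.05
eef_pos: [0.388, 0.0875, 0.4047]
tcp_rot: [-2.408, -2.016, 0.0]
contact_force: [-1.0, 0.5, -0.5]
width: 0.0855
```

```bash
python3 - <<'E'
from h import *
st(); cp=camera_params('wrist'); print(cp['origin'],R.from_rotvec(cp['orientation']).as_matrix().round(3).tolist())
cv2.imwrite('pics/w1.png',capture('wrist')[:,:,::-1])
E
```

```text
t 2.05 tcp [0.388  0.0875 0.4047] tx [0.176 0.984 0.   ] tz [-0.  0. -1.] grasp [0.3879 0.0875 0.2497] F [-1.   0.5 -0.5] w 0.0855 q [ 0.06 -0.14 -0.47  1.23  0.    0.24]
[0.30429677 0.10300225 0.37429737] [[0.176, 0.93, 0.322], [0.984, -0.167, -0.057], [0.0, 0.327, -0.945]]
```

View pics/w1.png

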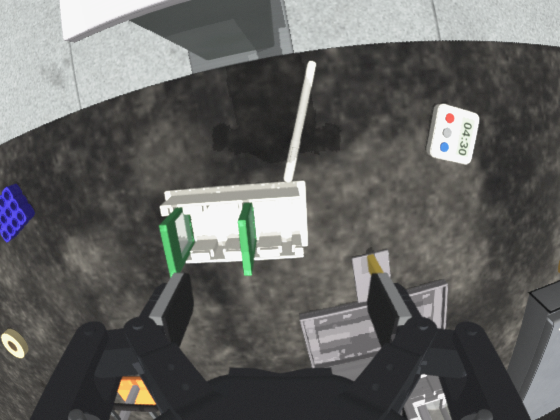

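```bash
python3 - <<'E'
from h import *
crop('pics/w1.png',145,165,325,290,4.4)
im=cv2.imread('pics/w1.png');h=cv2.cvtColor(im,cv2.COLOR_BGR2HSV);m=cv2.inRange(h,(45,120,40),(80,255,255))
n,l,s,c=cv2.connectedComponentsWithStats(m)
for i in range(1,n):
    if s[i,4]>30: print(s[i],c[i])
E
```

```text
[239 204  15  71 600] [245.515      240.17333333]
[159 209  30  67 869] [171.42117376 243.42577675]
```

View pics/w1_c.png

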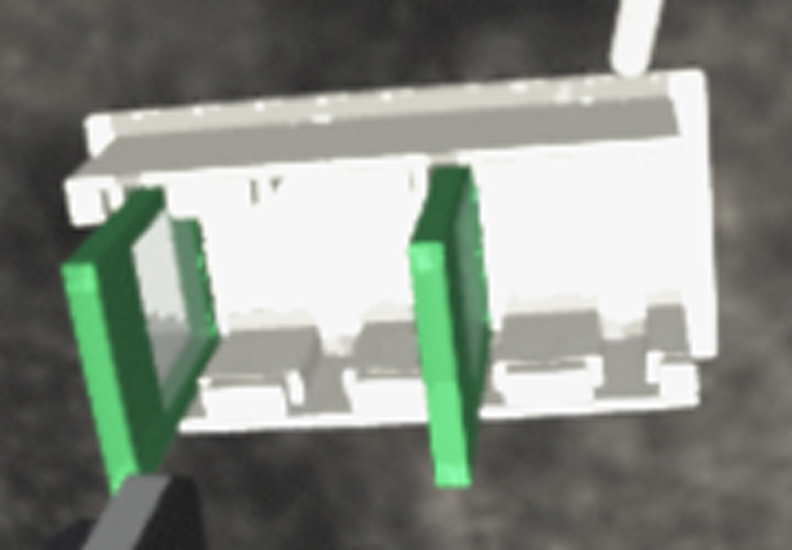

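```bash
python3 - <<'E'
from h import *
cp=camera_params('wrist')
P=lambda a,z:onz((145+a[0]/4.4,165+a[1]/4.4),cp,z,True)[:2]
for nm,pts in [('p2',[(412,243),(442,245),(437,487),(470,485)]),('p0',[(63,265),(96,262),(113,487),(143,470)])]:
    q=np.array([P(p,.091) for p in pts]); print(nm,q.round(4).tolist(),'c',q.mean(0).round(4)); d=q[2]-q[0]; print(np.degrees(np.arctan2(d[1],d[0])),np.linalg.norm(d))
for a,z in [((86,120),.046),((704,72),.046),((716,355),0.0),((65,182),.046)]: print(P(a,z))
# rough stands
E
```

```text
p2 [[0.4028, 0.0468], [0.4043, 0.0531], [0.4623, 0.0391], [0.4629, 0.0467]] c [0.4331 0.0464]
-7.417460515367945 0.05995645913273363
p0 [[0.3944, -0.0328], [0.3951, -0.0247], [0.4512, -0.0387], [0.4477, -0.0296]] c [ 0.4221 -0.0314]
-5.94055994805298 0.0570557469054358
[ 0.3725321  -0.03671347]
[0.3883023  0.11515486]
[0.48373729 0.10771303]
[ 0.38716744 -0.0470475 ]
```

Call:
step_arm:
  motion:
    - [[0, 0, 0, 0.173, 0.207, -0.042, 0], [0, 0, 0, 0.173, 0.207, -0.042, 0], [0, 0, 0, 0.173, 0.207, -0.042, 0], [0, 0, 0, 0.173, 0.207, -0.042, 0], [0, 0, 0, 0.173, 0.207, -0.042, 0], [0, 0, 0, 0.173, 0.207, -0.042, 0], [0, 0, 0, 0.173, 0.207, -0.042, 0], [0, 0, 0, 0, 0, 0, 0], [0, 0, 0, 0, 0, 0, 0]]

```text
clock: 3.0
eef_pos: [0.5839, 0.2028, 0.4394]
tcp_rot: [-2.403, -2.022, 0.002]
contact_force: [-0.8, -0.5, -0.4]
width: 0.0854
```

```bash
python3 - <<'E'
from h import *
st(); cp=camera_params('wrist'); print(cp['origin'],cp['orientation'].tolist())
cv2.imwrite('pics/w2.png',capture('wrist')[:,:,::-1])
E
```

```text
t 3.0 tcp [0.5839 0.2028 0.4394] tx [ 0.171  0.985 -0.001] tz [-0.002 -0.    -1.   ] grasp [0.5836 0.2028 0.2844] F [-0.8 -0.5 -0.4] w 0.0854 q [0.23 0.25 0.01 1.33 0.   0.4 ]
[0.50006097 0.2179266  0.40912325] [2.1969343246624677, 1.8488670892193673, 0.3087327374146287]
```

View pics/w2.png

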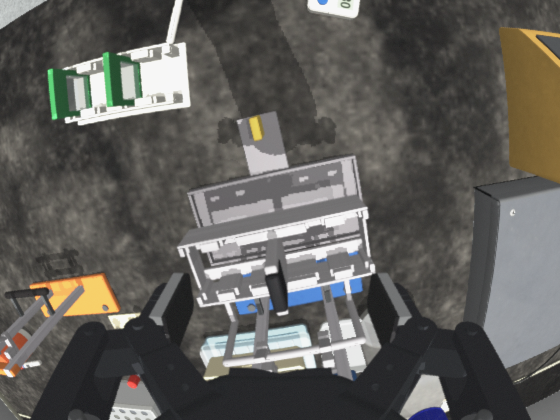

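```bash
python3 - <<'E'
from h import *
crop('pics/w2.png',170,100,390,320,3.6)
E
```

```text
(no output)
```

View pics/w2_c.png

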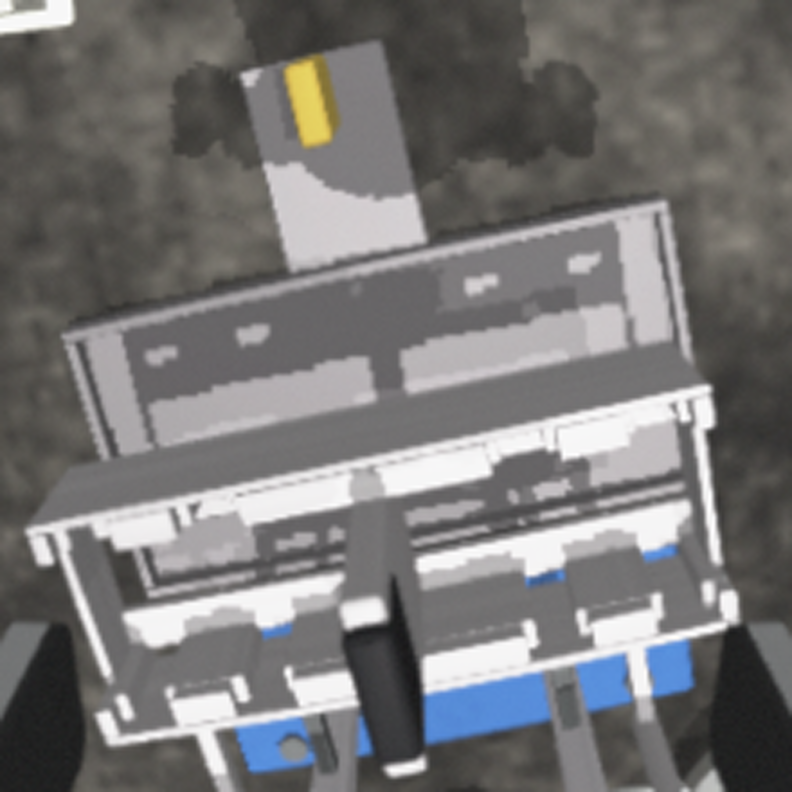

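```bash
python3 - <<'E'
from h import *
cp=camera_params('wrist')
P=lambda a,z:onz((170+a[0]/3.6,100+a[1]/3.6),cp,z,True)[:2]
q=np.array([P(a,.136) for a in [(28,530),(712,388),(738,622),(110,745)]]); print(q.round(4).tolist(),q.mean(0).round(4))
for i,j in [(0,1),(3,2),(0,3),(1,2)]:
    d=q[j]-q[i]; print(np.linalg.norm(d).round(4),np.degrees(np.arctan2(d[1],d[0])).round(2))
# grip top z .195
g=[(342,605),(385,600),(424,765),(388,775)]
t=np.array([P(a,.195) for a in g]);print('grip',t.round(4).tolist(),t.mean(0))
# tray rim z=.014 front corners
f=np.array([P(a,.014) for a in [(65,335),(665,200)]]);d=f[1]-f[0];print('tray front',f.round(4).tolist(),np.linalg.norm(d),np.degrees(np.arctan2(d[1],d[0])),f.mean(0))
tb=np.array([P(a,.054) for a in [(284,68),(322,56),(332,142),(304,146)]]);print('tab',tb.round(4).tolist(),tb.mean(0))
E
```

```text
[[0.6118, 0.0979], [0.603, 0.2801], [0.6726, 0.283], [0.6828, 0.1009]] [0.6425 0.1905]
0.1824 92.79
0.1824 93.23
0.071 2.42
0.0696 2.38
grip [[0.615, 0.1857], [0.6153, 0.1948], [0.6591, 0.1959], [0.6606, 0.1874]] [0.63751347 0.19094015]
tray front [[0.5891, 0.0805], [0.5778, 0.2981]] 0.21786032917167017 92.9919058356282 [0.58345049 0.18927363]
tab [[0.5106, 0.1811], [0.5091, 0.193], [0.5355, 0.1912], [0.5352, 0.1826]] [0.52259866 0.18697323]
```

Call:
step_arm:
  motion:
    - [[0, 0, -0.016, 0, 0, 0, 0], [0, 0, 0, -0.181, -0.136, 0.15, 0], [0, 0, 0, -0.181, -0.136, 0.15, 0], [0, 0, 0, -0.181, -0.136, 0.15, 0], [0, 0, 0, -0.181, -0.136, 0.15, 0], [0, 0, 0, -0.181, -0.136, 0.15, 0], [0, 0, 0, -0.181, -0.136, 0.15, 0], [0, 0, 0, -0.181, -0.136, 0.15, 0], [0, 0, 0, -0.181, -0.136, 0.15, 0], [0, 0, 0, 0, 0, 0, 0], [0, 0, 0, 0, 0, 0, 0]]

```text
clock: 4.15
eef_pos: [0.4318, 0.0447, 0.2958]
tcp_rot: [-2.355, -2.078, 0.001]
contact_force: [0.5, -0.3, -0.4]
width: 0.0853
```

```bash
python3 - <<'E'
from h import *
st(); cp=camera_params('wrist'); print(cp['origin'],cp['orientation'].tolist())
cv2.imwrite('pics/w3.png',capture('wrist')[:,:,::-1])
E
```

```text
t 4.15 tcp [0.4318 0.0447 0.2958] tx [0.125 0.992 0.   ] tz [-0.001  0.    -1.   ] grasp [0.4317 0.0448 0.1408] F [ 0.5 -0.3 -0.4] w 0.0853 q [-0.05  0.03 -0.57  0.98  0.    0.08]
[0.34745511 0.05595347 0.26542193] [2.156293020240071, 1.9020917895098541, 0.31925816450896005]
```

View pics/w3.png

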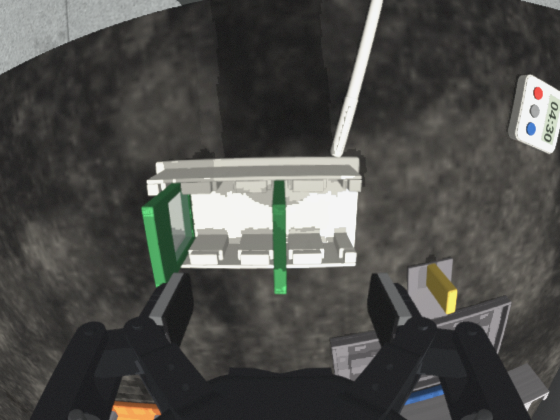

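```bash
python3 - <<'E'
from h import *
cp=camera_params('wrist')
im=cv2.imread('pics/w3.png');h=cv2.cvtColor(im,cv2.COLOR_BGR2HSV)
m=cv2.inRange(h,(45,100,120),(80,255,255)); n,l,s,c=cv2.connectedComponentsWithStats(m)
for i in range(1,n):
    if s[i,4]>40:
        b=cv2.boxPoints(cv2.minAreaRect(np.argwhere(l==i)[:,::-1].astype(np.float32)))
        print(s[i],c[i],[onz(p,cp,.091,True)[:2].round(4).tolist() for p in b], onz(c[i],cp,.091,True)[:2].round(4))
crop('pics/w3.png',130,140,380,310,3.2)
E
```

```text
[273 205  12  26 248] [279.14112903 215.27822581] [[0.4053, 0.0452], [0.4061, 0.0513], [0.4213, 0.0495], [0.4205, 0.0431]] [0.4119 0.0478]
[142 207  23  80 834] [152.98681055 244.65347722] [[0.3965, -0.0345], [0.3963, -0.0267], [0.4511, -0.0331], [0.4521, -0.0419]] [ 0.4217 -0.0332]
[274 268  13  26 306] [279.62091503 281.22222222] [[0.4457, 0.0404], [0.4466, 0.0477], [0.465, 0.0456], [0.464, 0.0379]] [0.4556 0.0426]
```

View pics/w3_c.png

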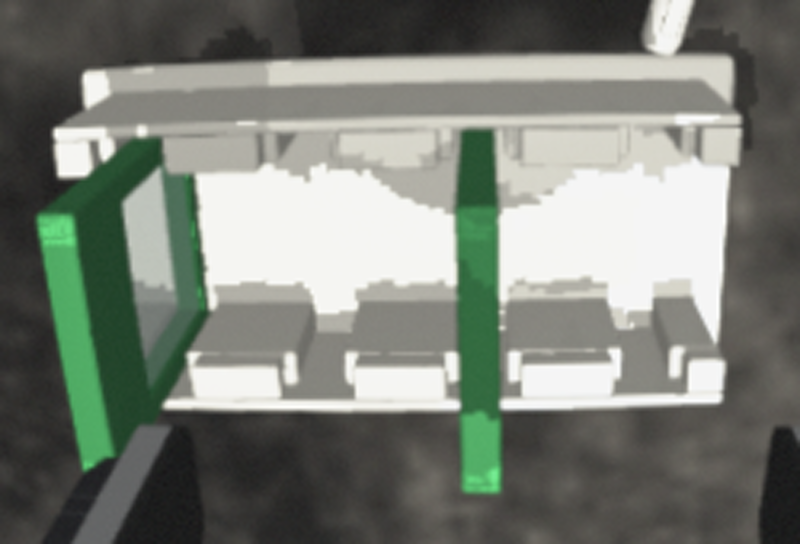

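Call:
step_arm:
  motion:
    - [[0, 0, 0, 0, 0.03, 0, 0], [0, 0, 0, 0, 0, 0.15, 0], [0, 0, 0, 0, 0, 0.15, 0], [0, 0, 0, 0, 0, 0.15, 0], [0, 0, 0, 0, 0, 0.1, 0], [0, 0, 0, 0, 0, 0, 0], [0, 0, 0, 0, 0, 0, 1], [0, 0, 0, 0, 0, 0, 1], [0, 0, 0, 0, 0, 0, 1], [0, 0, 0, 0, 0, 0, 1], [0, 0, 0, 0, 0, 0, 1], [0, 0, 0, 0, 0, 0, 1]]
  grip_force: 40

```text
clock: 5.4
eef_pos: [0.4371, 0.0443, 0.2304]
tcp_rot: [2.355, 2.079, 0.001]
contact_force: [0.0, 0.4, 2.2]
width: 0.0076
```

Call:
step_arm:
  motion:
    - [[0, 0, 0, 0, 0, 0, 1], [0, 0, 0, 0, 0, 0, 1]]

```text
clock: 5.6
eef_pos: [0.4372, 0.0443, 0.2304]
tcp_rot: [2.355, 2.079, 0.001]
contact_force: [-0.0, -0.9, 3.6]
width: 0.0075
```

```bash
python3 - <<'E'
from h import *
st()
E
```

```text
t 5.6 tcp [0.4372 0.0443 0.2304] tx [0.124 0.992 0.   ] tz [ 0.001 -0.    -1.   ] grasp [0.4373 0.0443 0.0754] F [-0.  -0.9  3.6] w 0.0075 q [-0.05  0.12 -0.63  0.82 -0.    0.08]
```

Call:
step_arm:
  motion:
    - [[0, 0, 0, 0, 0, -0.08, 1], [0, 0, 0, 0, 0, -0.2, 1], [0, 0, 0, 0, 0, -0.2, 1], [0, 0, 0, 0, 0, -0.2, 1], [0, 0, 0, 0, 0, -0.2, 1], [0, 0, 0, 0, 0, -0.2, 1], [0, 0, 0, 0, 0, -0.2, 1], [0, 0, -0.027, 0, 0, 0, 1], [0, 0, -0.027, 0, 0, 0, 1], [0, 0, 0, 0.1, 0.1, 0, 1], [0, 0, 0, 0.223, 0.221, 0, 1], [0, 0, 0, 0.223, 0.221, 0, 1]]

```text
clock: 6.8
eef_pos: [0.4996, 0.1138, 0.3837]
tcp_rot: [2.173, 2.268, 0.001]
contact_force: [0.4, -0.6, 0.3]
width: 0.0072
```

Call:
step_arm:
  motion:
    - [[0, 0, 0, 0.223, 0.221, 0, 1], [0, 0, 0, 0.223, 0.221, 0, 1], [0, 0, 0, 0.223, 0.221, 0, 1], [0, 0, 0, 0.223, 0.221, 0, 1], [0, 0, 0, 0.223, 0.221, 0, 1], [0, 0, 0, 0.223, 0.221, 0, 1], [0, 0, 0, 0.12, 0.12, 0, 1], [0, 0, 0, 0, 0, 0, 1], [0, 0, 0, 0, 0, 0, 1], [0, 0, 0, 0, 0, 0, 1]]

```text
clock: 7.8
eef_pos: [0.6636, 0.295, 0.3833]
tcp_rot: [-2.171, -2.27, 0.002]
contact_force: [0.2, -0.3, -0.3]
width: 0.0077
```

```bash
python3 - <<'E'
from h import *
st(); cp=camera_params('wrist'); print(cp['origin'],cp['orientation'].tolist())
cv2.imwrite('pics/w4.png',capture('wrist')[:,:,::-1])
E
```

```text
t 7.8 tcp [0.6636 0.295  0.3833] tx [-0.045  0.999 -0.001] tz [-0.001 -0.001 -1.   ] grasp [0.6634 0.2949 0.2283] F [ 0.2 -0.3 -0.3] w 0.0077 q [ 0.33  0.47  0.2   1.3  -0.    0.28]
[0.57864284 0.29190853 0.35294205] [1.9984123087826222, 2.0897580729868555, 0.34927998270878713]
```

View pics/w4.png

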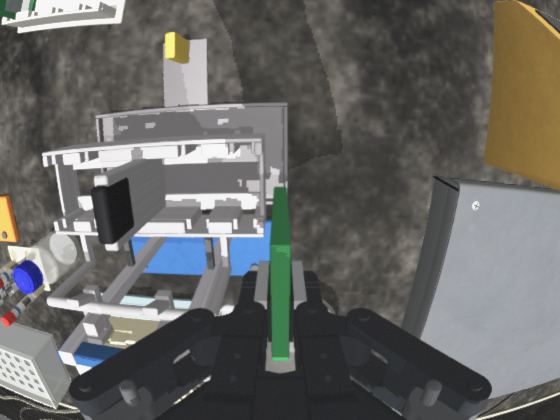

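```bash
python3 - <<'E'
from h import *
crop('pics/w4.png',40,120,300,260,3)
E
```

```text
(no output)
```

View pics/w4_c.png

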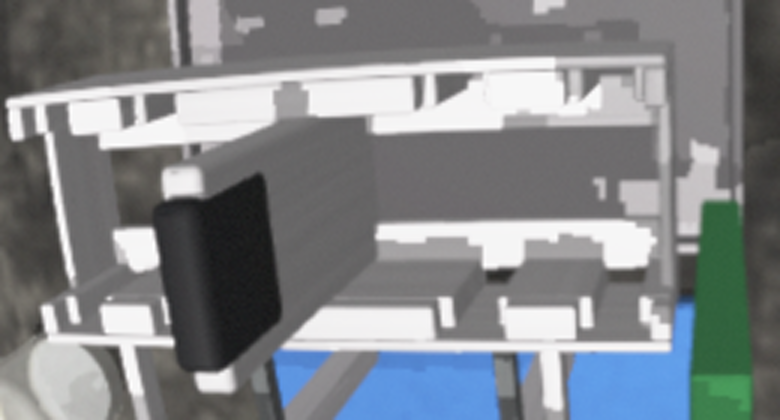

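```bash
python3 - <<'E'
from h import *
cp=camera_params('wrist')
P=lambda a,z:onz((40+a[0]/3,120+a[1]/3),cp,z,True)[:2]
q=np.array([P(a,.136) for a in [(8,102),(665,55),(672,347),(45,335)]]); print(q.round(4).tolist(),q.mean(0).round(4))
for i,j in [(0,1),(3,2),(0,3),(1,2)]:
    d=q[j]-q[i]; print(np.linalg.norm(d).round(4),np.degrees(np.arctan2(d[1],d[0])).round(2))
print('slot3 cand back',P((590,315),.136),P((648,315),.136),'front',P((580,80),.136),P((640,80),.136))
print('slot2',P((448,315),.136),P((500,315),.136))
print('plate front bottom',P((702,203),.159),P((740,203),.159),'top front',P((692,375),.244),P((748,375),.244))
im=cv2.imread('pics/w4.png');h=cv2.cvtColor(im,cv2.COLOR_BGR2HSV);m=cv2.inRange(h,(45,100,40),(80,255,255));m[:150]=0
ys,xs=np.nonzero(m);print(ys.min(),ys.max(),xs[ys==ys.max()].mean(),onz((xs[ys==ys.max()].mean(),ys.max()+1),cp,.244,True))
E
```

```text
[[0.6131, 0.0991], [0.603, 0.2805], [0.6732, 0.2842], [0.6815, 0.1001]] [0.6427 0.191 ]
0.1816 93.2
0.1843 92.58
0.0683 0.81
0.0703 3.03
slot3 cand back [0.66577279 0.26420994] [0.66510225 0.27822968] front [0.60924847 0.26153058] [0.60884709 0.27508855]
slot2 [0.66758508 0.22869328] [0.66688947 0.2419631 ]
plate front bottom [0.63067149 0.29026752] [0.63032289 0.29808423] top front [0.62982876 0.29049198] [0.62952101 0.2973946 ]
188 360 278.0 [0.6897253  0.29569362 0.244     ]
```

Call:
step_arm:
  motion:
    - [[0, 0, 0, -0.1, -0.09, 0, 1], [0, 0, 0, -0.103, -0.096, 0, 1], [0, 0, 0, 0, 0, 0, 1], [0, 0, 0, 0, 0, 0, 1], [0, 0, 0, 0, 0, 0, 1], [0, 0, 0, 0, 0, 0, 1]]

```text
clock: 8.45
eef_pos: [0.6433, 0.2703, 0.3837]
tcp_rot: [2.17, 2.271, 0.001]
contact_force: [0.4, 0.6, -0.5]
width: 0.0076
```

```bash
python3 - <<'E'
from h import *
st(); cp=camera_params('wrist'); 
cv2.imwrite('pics/w5.png',capture('wrist')[:,:,::-1]); crop('pics/w5.png',40,120,320,380,2.8)
E
```

```text
t 8.45 tcp [0.6433 0.2703 0.3837] tx [-0.046  0.999  0.   ] tz [ 0.  0. -1.] grasp [0.6434 0.2703 0.2287] F [ 0.4  0.6 -0.5] w 0.0076 q [0.31 0.42 0.12 1.28 0.   0.26]
```

View pics/w5_c.png

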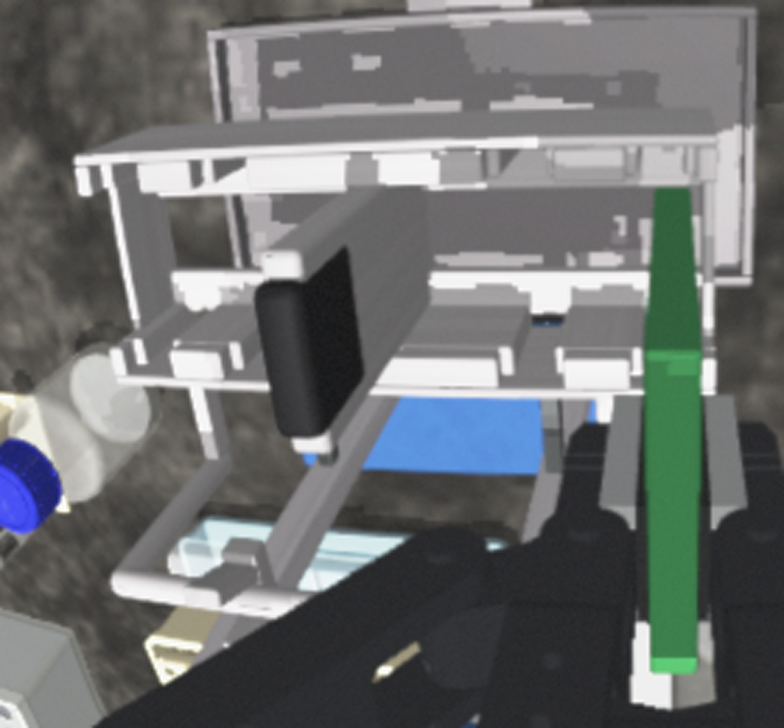

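```bash
python3 - <<'E'
from h import *
cp=camera_params('wrist')
P=lambda a,z:onz((40+a[0]/2.8,120+a[1]/2.8),cp,z,True)[:2].round(4)
q=np.array([P(a,.136) for a in [(76,158),(715,143),(714,392),(117,380)]]);print(q.tolist(),q.mean(0))
print('pl bottom',P((653,187),.159),P((690,187),.159),'top',P((645,355),.244),P((699,355),.244),P((674,670),.244))
print('slot f',P((632,165),.136),P((697,165),.136),'b',P((632,372),.136),P((700,372),.136))
print('inner front face',P((600,150),.136))
E
```

```text
[[0.6123, 0.0997], [0.6045, 0.2798], [0.6723, 0.2837], [0.6824, 0.1016]] [0.642875 0.1912  ]
pl bottom [0.6102 0.2654] [0.6098 0.2735] top [0.6105 0.266 ] [0.6102 0.2731] [0.6685 0.2725]
slot f [0.6109 0.2598] [0.6102 0.2757] b [0.6672 0.2615] [0.6664 0.2796]
inner front face [0.6075 0.2518]
```

Call:
step_arm:
  motion:
    - [[0, 0, 0, -0.013, -0.005, 0, 1], [0, 0, 0, 0, 0, 0.1, 1], [0, 0, 0, 0, 0, 0.08, 1], [0, 0, 0, 0, 0, 0.08, 1], [0, 0, 0, 0, 0, 0.08, 1]]

```text
clock: 9.0
eef_pos: [0.6423, 0.2684, 0.3411]
tcp_rot: [-2.17, -2.271, 0.002]
contact_force: [-0.0, 0.0, -0.3]
width: 0.0075
```

Call:
step_arm:
  motion:
    - [[0, 0, 0, 0, 0, 0.06, 1], [0, 0, 0, 0, 0, 0.05, 1], [0, 0, 0, 0, 0, 0.04, 1], [0, 0, 0, 0, 0, 0, 1], [0, 0, 0, 0, 0, 0, 1]]

```text
clock: 9.5
eef_pos: [0.6427, 0.2685, 0.325]
tcp_rot: [2.17, 2.271, 0.001]
contact_force: [-0.9, 0.9, -1.1]
width: 0.0074
```

```bash
python3 - <<'E'
from h import *
st(); cp=camera_params('wrist'); 
cv2.imwrite('pics/w6.png',capture('wrist')[:,:,::-1]); crop('pics/w6.png',40,80,320,340,2.8)
E
```

```text
t 9.5 tcp [0.6427 0.2685 0.325 ] tx [-0.045  0.999  0.   ] tz [ 0.  0. -1.] grasp [0.6427 0.2685 0.17  ] F [-0.9  0.9 -1.1] w 0.0074 q [ 0.3   0.45  0.04  1.17 -0.    0.26]
```

View pics/w6_c.png

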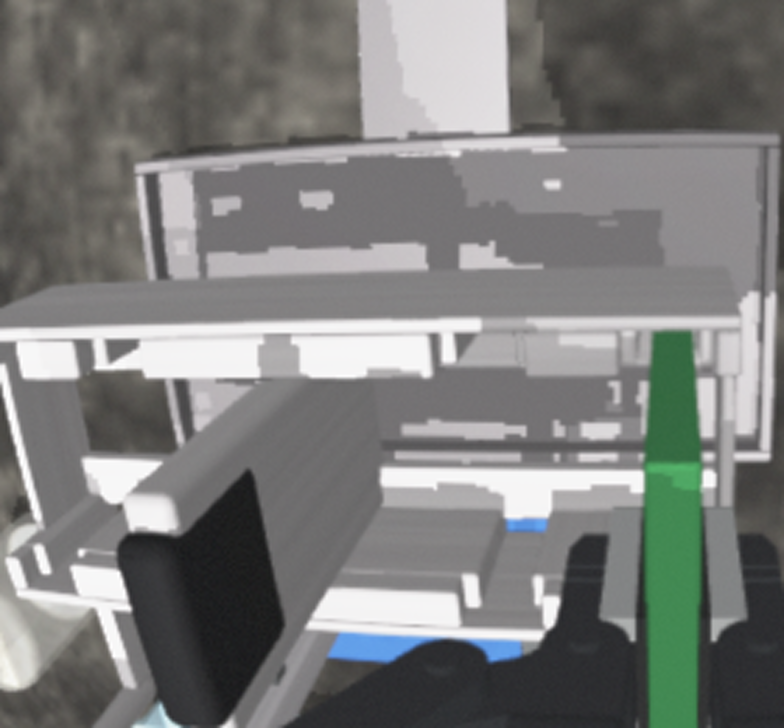

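Call:
step_arm:
  motion:
    - [[0, 0, 0, 0, 0, 0.02, 1], [0, 0, 0, 0, 0, 0.015, 1], [0, 0, 0, 0, 0, 0, 1], [0, 0, 0, 0, 0, 0, 1]]

```text
clock: 9.95
eef_pos: [0.6425, 0.2684, 0.3205]
tcp_rot: [-2.17, -2.271, 0.0]
contact_force: [0.5, -0.6, -0.3]
width: 0.0075
```

Call:
step_arm:
  motion:
    - [[0, 0, 0, 0, 0, 0, 0.7], [0, 0, 0, 0, 0, 0, 0.5], [0, 0, 0, 0, 0, 0, 0.4], [0, 0, 0, 0, 0, 0, 0.4], [0, 0, 0, 0, 0, -0.1, 0.4], [0, 0, 0, 0, 0, -0.2, 0.4], [0, 0, 0, 0, 0, -0.2, 0.4], [0, 0, 0, 0, 0, -0.2, 0.4], [0, 0, 0, 0, 0, -0.2, 0.4], [0, 0, 0, 0, 0, 0, 0]]

```text
clock: 10.95
eef_pos: [0.6436, 0.2688, 0.4346]
tcp_rot: [2.167, 2.268, 0.013]
contact_force: [0.0, -1.0, 1.8]
width: 0.0642
```

```bash
python3 - <<'E'
from h import *
st(); cp=camera_params('wrist'); 
cv2.imwrite('pics/w7.png',capture('wrist')[:,:,::-1]); crop('pics/w7.png',40,80,320,340,2.8)
E
```

```text
t 10.95 tcp [0.6436 0.2688 0.4346] tx [-0.046  0.999  0.002] tz [ 0.009  0.003 -1.   ] grasp [0.645  0.2692 0.2796] F [ 0.  -1.   1.8] w 0.0642 q [0.3  0.39 0.19 1.36 0.   0.26]
```

View pics/w7_c.png

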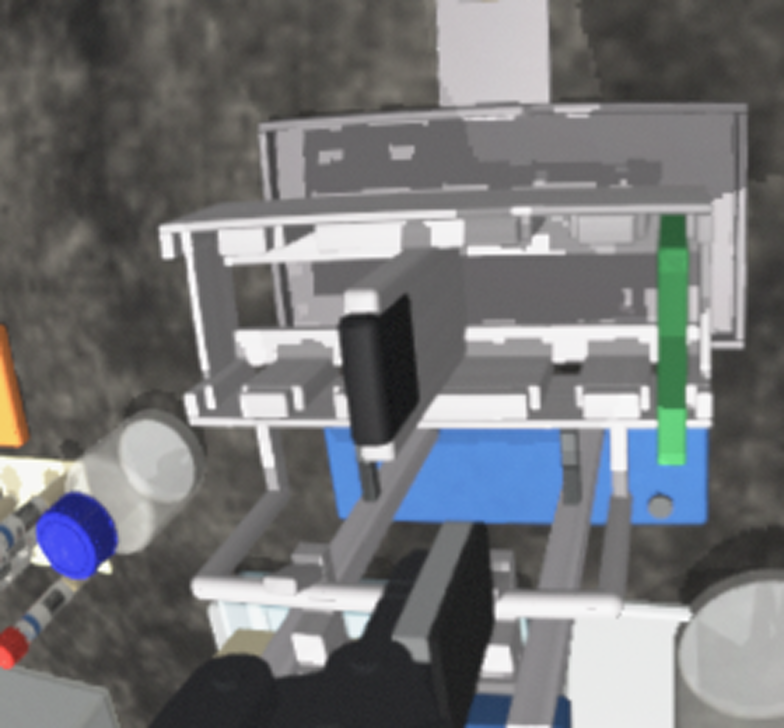

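Call:
step_arm:
  motion:
    - [[0, 0, 0.027, 0, 0, 0, 0], [0, 0, 0.026, 0, 0, 0, 0], [0, 0, 0, -0.272, -0.148, 0, 0], [0, 0, 0, -0.272, -0.148, 0, 0], [0, 0, 0, -0.272, -0.148, 0, 0], [0, 0, 0, -0.272, -0.148, 0, 0], [0, 0, 0, -0.272, -0.148, 0, 0], [0, 0, 0, -0.272, -0.148, 0.22, 0], [0, 0, 0, -0.272, -0.148, 0.22, 0], [0, 0, 0, -0.272, -0.148, 0.22, 0], [0, 0, 0, -0.272, -0.148, 0.22, 0], [0, 0, 0, -0.272, -0.148, 0.22, 0]]

```text
clock: 12.2
eef_pos: [0.425, -0.0349, 0.2949]
tcp_rot: [-2.351, -2.083, 0.001]
contact_force: [1.0, -0.0, -0.6]
width: 0.0857
```

Call:
step_arm:
  motion:
    - [[0, 0, 0, 0, 0, 0, 0], [0, 0, 0, 0, 0, 0, 0], [0, 0, 0, 0, 0, 0, 0]]

```text
clock: 12.5
eef_pos: [0.4277, -0.034, 0.2972]
tcp_rot: [2.35, 2.083, 0.002]
contact_force: [-0.1, -0.2, 0.7]
width: 0.0852
```

```bash
python3 - <<'E'
from h import *
st(); cp=camera_params('wrist'); 
cv2.imwrite('pics/w8.png',capture('wrist')[:,:,::-1])
im=cv2.imread('pics/w8.png');h=cv2.cvtColor(im,cv2.COLOR_BGR2HSV)
m=cv2.inRange(h,(45,100,90),(80,255,255)); n,l,s,c=cv2.connectedComponentsWithStats(m)
for i in range(1,n):
    if s[i,4]>40:
        b=cv2.boxPoints(cv2.minAreaRect(np.argwhere(l==i)[:,::-1].astype(np.float32)))
        print(s[i],c[i],[onz(p,cp,.091,True)[:2].round(4).tolist() for p in b], onz(c[i],cp,.091,True)[:2].round(4))
E
```

```text
t 12.5 tcp [ 0.4277 -0.034   0.2972] tx [0.12  0.993 0.   ] tz [ 0.002 -0.    -1.   ] grasp [ 0.428  -0.034   0.1422] F [-0.1 -0.2  0.7] w 0.0852 q [-0.23  0.02 -0.57  0.98  0.   -0.11]
[ 272  195   15   91 1084] [278.53228782 240.60516605] [[0.3942, -0.0338], [0.395, -0.0266], [0.4539, -0.0327], [0.4531, -0.0408]] [ 0.4226 -0.0336]
```

View pics/w8.png

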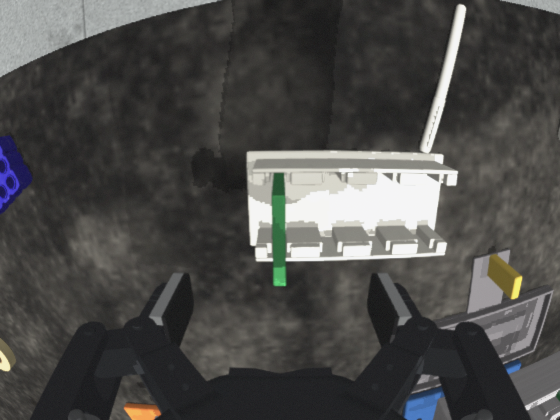

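Call:
step_arm:
  motion:
    - [[0, 0, 0, 0, -0.03, 0, 0], [0, 0, 0, 0, 0, 0.15, 0], [0, 0, 0, 0, 0, 0.15, 0], [0, 0, 0, 0, 0, 0.15, 0], [0, 0, 0, 0, 0, 0.1, 0], [0, 0, 0, 0, 0, 0, 0], [0, 0, 0, 0, 0, 0, 1], [0, 0, 0, 0, 0, 0, 1], [0, 0, 0, 0, 0, 0, 1], [0, 0, 0, 0, 0, 0, 1], [0, 0, 0, 0, 0, 0, 1], [0, 0, 0, 0, 0, 0, 1]]

```text
clock: 13.75
eef_pos: [0.4235, -0.0338, 0.231]
tcp_rot: [2.351, 2.082, 0.001]
contact_force: [-0.6, 0.1, 3.0]
width: 0.0072
```

Call:
step_arm:
  motion:
    - [[0, 0, 0, 0, 0, 0, 1], [0, 0, 0, 0, 0, 0, 1]]

```text
clock: 13.95
eef_pos: [0.4236, -0.0338, 0.231]
tcp_rot: [2.351, 2.083, 0.001]
contact_force: [-0.5, -0.9, 4.6]
width: 0.0075
```

Call:
step_arm:
  motion:
    - [[0, 0, 0, 0, 0, -0.11, 1], [0, 0, 0, 0, 0, -0.2, 1], [0, 0, 0, 0, 0, -0.2, 1], [0, 0, 0, 0, 0, -0.2, 1], [0, 0, 0, 0, 0, -0.2, 1], [0, 0, 0, 0, 0, -0.2, 1], [0, 0, 0, 0, 0, -0.2, 1], [0, 0, -0.027, 0, 0, 0, 1], [0, 0, -0.027, 0, 0, 0, 1]]

```text
clock: 14.85
eef_pos: [0.4234, -0.0337, 0.3884]
tcp_rot: [2.162, 2.278, 0.001]
contact_force: [0.3, 0.8, -0.7]
width: 0.0078
```

Call:
step_arm:
  motion:
    - [[0, 0, 0, 0.162, 0.273, 0, 1], [0, 0, 0, 0.162, 0.273, 0, 1], [0, 0, 0, 0.162, 0.273, 0, 1], [0, 0, 0, 0.162, 0.273, 0, 1], [0, 0, 0, 0.162, 0.273, 0, 1], [0, 0, 0, 0.162, 0.273, 0, 1], [0, 0, 0, 0.162, 0.273, 0, 1], [0, 0, 0, 0, 0, 0, 1], [0, 0, 0, 0, 0, 0, 1], [0, 0, 0, 0, 0, 0, 1]]

```text
clock: 15.85
eef_pos: [0.6449, 0.113, 0.3871]
tcp_rot: [-2.166, -2.274, 0.003]
contact_force: [0.1, -0.8, -0.7]
width: 0.007
```

```bash
python3 - <<'E'
from h import *
st(); cp=camera_params('wrist'); print(cp['origin'],cp['orientation'].tolist())
cv2.imwrite('pics/w9.png',capture('wrist')[:,:,::-1]); crop('pics/w9.png',230,120,510,380,2.8)
E
```

```text
t 15.85 tcp [0.6449 0.113  0.3871] tx [-0.048  0.999 -0.   ] tz [-0.002 -0.    -1.   ] grasp [0.6446 0.113  0.2321] F [ 0.1 -0.8 -0.7] w 0.007 q [ 0.07  0.34  0.02  1.25 -0.    0.03]
[0.55991307 0.10957388 0.35682689] [1.995470982742822, 2.0941159097844193, 0.34955846305199817]
```

View pics/w9_c.png

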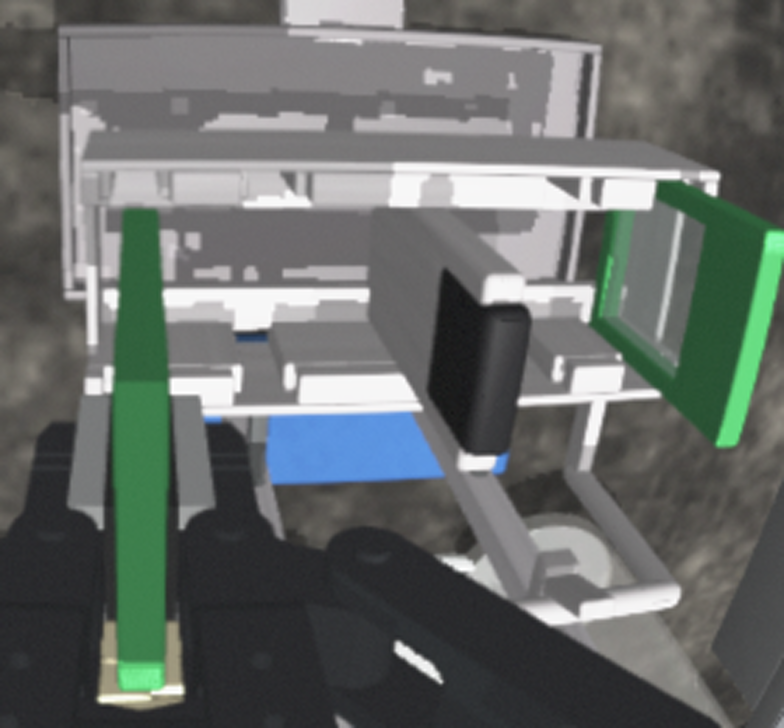

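```bash
python3 - <<'E'
from h import *
cp=camera_params('wrist')
P=lambda a,z:onz((230+a[0]/2.8,120+a[1]/2.8),cp,z,True)[:2].round(4)
q=np.array([P(a,.136) for a in [(84,166),(718,175),(690,393),(86,412)]]);print(q.tolist())
zb=.2321-.070
print('pl bottom',P((124,210),zb),P((157,210),zb),'top',P((115,381),zb+.085),P((168,381),zb+.085),P((140,690),zb+.085))
print('slot0 f',P((105,190),.136),P((168,190),.136),'b',P((102,388),.136),P((170,388),.136))
print('plate in slot3 top',P((768,232),.181),P((725,445),.181))
E
```

```text
[[0.6133, 0.098], [0.6037, 0.2787], [0.6738, 0.2886], [0.6827, 0.1004]]
pl bottom [0.6167 0.1086] [0.6163 0.1159] top [0.616  0.1087] [0.6156 0.1159] [0.6754 0.115 ]
slot0 f [0.6193 0.1035] [0.6185 0.1193] b [0.675  0.1046] [0.6741 0.1231]
plate in slot3 top [0.6075 0.2641] [0.6665 0.27  ]
```

Call:
step_arm:
  motion:
    - [[0, 0, 0, -0.005, 0.008, 0, 1], [0, 0, 0, 0, 0, 0.1, 1], [0, 0, 0, 0, 0, 0.08, 1], [0, 0, 0, 0, 0, 0.08, 1], [0, 0, 0, 0, 0, 0.08, 1], [0, 0, 0, 0, 0, 0.06, 1], [0, 0, 0, 0, 0, 0.05, 1]]

```text
clock: 16.6
eef_pos: [0.6465, 0.1128, 0.3326]
tcp_rot: [-2.166, -2.274, 0.001]
contact_force: [0.6, -0.6, -0.5]
width: 0.0075
```

Call:
step_arm:
  motion:
    - [[0, 0, 0, 0, 0, 0.04, 1], [0, 0, 0, 0, 0, 0.03, 1], [0, 0, 0, 0, 0, 0.02, 1], [0, 0, 0, 0, 0, 0, 1], [0, 0, 0, 0, 0, 0, 1]]

```text
clock: 17.1
eef_pos: [0.6468, 0.1128, 0.3233]
tcp_rot: [2.166, 2.275, 0.001]
contact_force: [0.0, 0.1, -0.3]
width: 0.0073
```

```bash
python3 - <<'E'
from h import *
st(); cp=camera_params('wrist'); 
cv2.imwrite('pics/w10.png',capture('wrist')[:,:,::-1]); crop('pics/w10.png',230,120,510,380,2.8)
E
```

```text
t 17.1 tcp [0.6468 0.1128 0.3233] tx [-0.049  0.999  0.   ] tz [ 0.001  0.    -1.   ] grasp [0.6469 0.1129 0.1683] F [ 0.   0.1 -0.3] w 0.0073 q [ 0.07  0.38 -0.06  1.13 -0.    0.03]
```

View pics/w10_c.png

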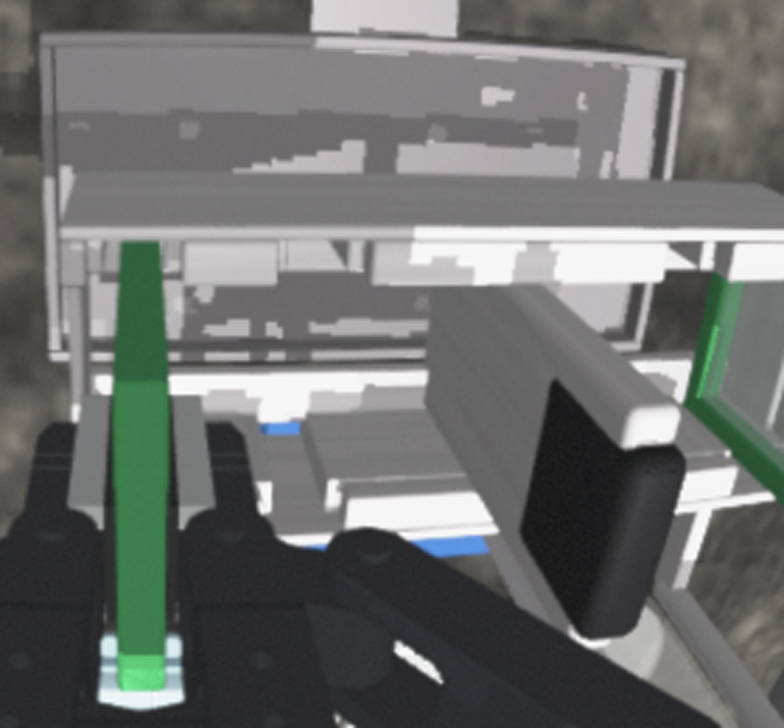

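Call:
step_arm:
  motion:
    - [[0, 0, 0, 0, 0, 0.015, 1], [0, 0, 0, 0, 0, 0, 1], [0, 0, 0, 0, 0, 0, 0.7], [0, 0, 0, 0, 0, 0, 0.5], [0, 0, 0, 0, 0, 0, 0.4], [0, 0, 0, 0, 0, 0, 0.4], [0, 0, 0, 0, 0, -0.1, 0.4], [0, 0, 0, 0, 0, -0.2, 0.4], [0, 0, 0, 0, 0, -0.2, 0.4], [0, 0, 0, 0, 0, -0.2, 0.4], [0, 0, 0, 0, 0, -0.2, 0.4], [0, 0, 0, 0, 0, -0.1, 0]]

```text
clock: 18.35
eef_pos: [0.6472, 0.1129, 0.445]
tcp_rot: [2.164, 2.272, 0.006]
contact_force: [-0.0, -1.1, 0.2]
width: 0.0643
```

Call:
step_arm:
  motion:
    - [[0, 0, 0, 0.3, -0.2, 0, 0], [0, 0, 0, 0.3, -0.3, 0, 0], [0, 0, 0, 0, -0.3, 0, 0], [0, 0, 0, 0, 0, 0, 0], [0, 0, 0, 0, 0, 0, 0]]

```text
clock: 18.85
eef_pos: [0.5473, 0.1797, 0.4415]
tcp_rot: [2.166, 2.275, 0.001]
contact_force: [0.7, -0.4, -0.2]
width: 0.0857
```

```bash
python3 - <<'E'
from h import *
st(); cp=camera_params('wrist'); print(cp['origin'],cp['orientation'].tolist())
cv2.imwrite('pics/w11.png',capture('wrist')[:,:,::-1])
E
```

```text
t 18.85 tcp [0.5473 0.1797 0.4415] tx [-0.049  0.999 -0.   ] tz [ 0.001 -0.    -1.   ] grasp [0.5474 0.1796 0.2865] F [ 0.7 -0.4 -0.2] w 0.0857 q [ 0.21  0.17 -0.08  1.32 -0.    0.16]
[0.46239177 0.17615279 0.41097961] [1.9930722280509565, 2.0936573797899443, 0.3525809162240078]
```

View pics/w11.png

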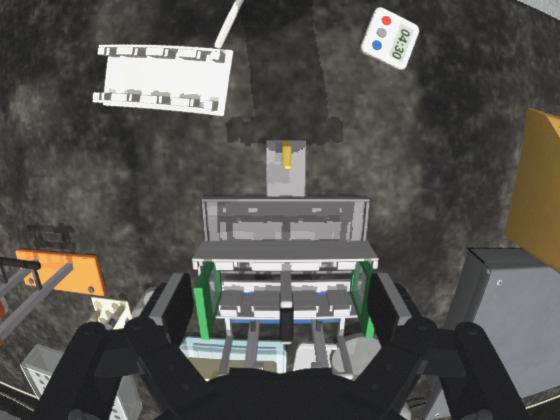

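Call:
step_arm:
  motion:
    - [[0, 0, 0, -0.35, -0.036, 0, 0], [0, 0, 0, -0.35, -0.036, 0, 0], [0, 0, 0, -0.35, -0.036, 0, 0], [0, 0, 0, -0.35, -0.036, 0, 0], [0, 0, 0, -0.35, -0.036, 0, 0], [0, 0, 0, -0.35, -0.036, 0, 0], [0, 0, 0, -0.35, -0.036, 0, 0], [0, 0, 0, -0.35, -0.036, 0, 0], [0, 0, 0, -0.35, -0.036, 0, 0], [0, 0, 0, 0, 0, 0, 0], [0, 0, 0, 0, 0, 0, 0], [0, 0, 0, 0, 0, 0, 0]]

```text
clock: 20.1
eef_pos: [0.528, -0.2001, 0.4411]
tcp_rot: [-2.167, -2.274, -0.0]
contact_force: [-1.0, 1.0, 0.6]
width: 0.0857
```

```bash
python3 - <<'E'
from h import *
st(); cp=camera_params('wrist'); print(cp['origin'],cp['orientation'].tolist())
cv2.imwrite('pics/w12.png',capture('wrist')[:,:,::-1])
E
```

```text
t 20.1 tcp [ 0.528  -0.2001  0.4411] tx [-0.048  0.999  0.   ] tz [ 0.  0. -1.] grasp [ 0.528  -0.2     0.2861] F [-1.   1.   0.6] w 0.0857 q [-0.48  0.15 -0.1   1.31  0.   -0.53]
[ 0.4430432  -0.20348565  0.41070626] [1.9946022933426661, 2.093105475430358, 0.352428580527583]
```

View pics/w12.png

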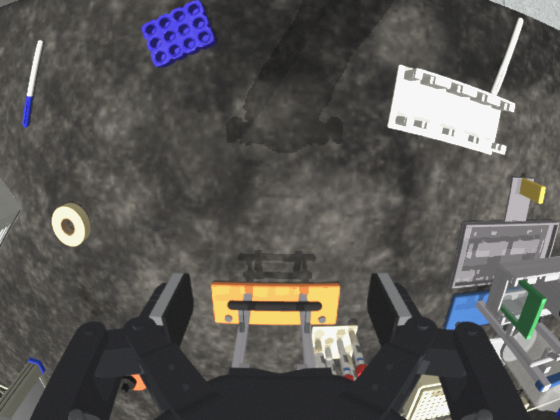

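```bash
python3 - <<'E'
from h import *
crop('pics/w12.png',195,235,355,385,5)
E
```

```text
(no output)
```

View pics/w12_c.png

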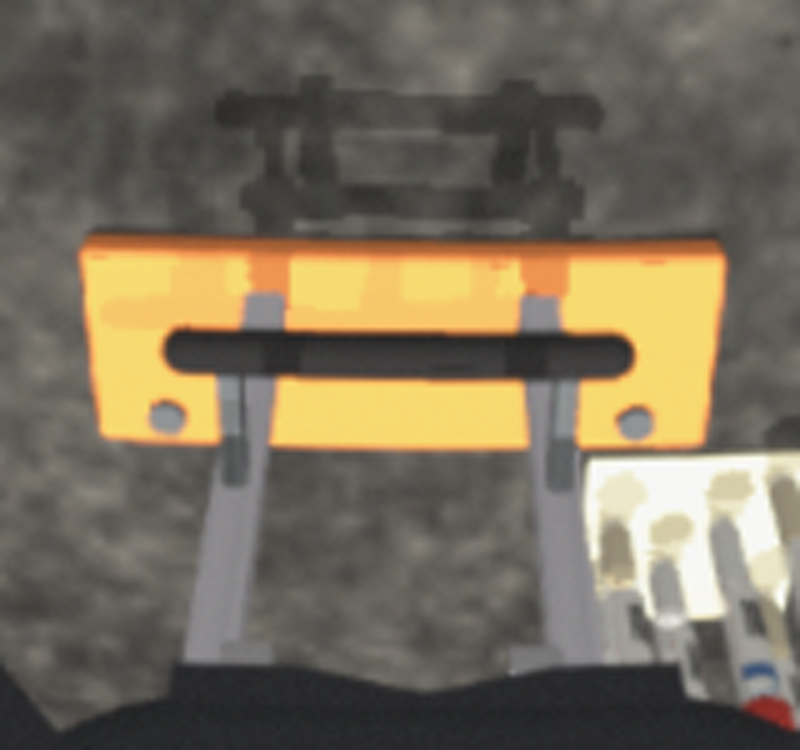

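```bash
python3 - <<'E'
from h import *
cp=camera_params('wrist')
P=lambda a,z:onz((195+a[0]/5,235+a[1]/5),cp,z,True)[:2]
q=np.array([P(a,.012) for a in [(80,250),(727,255),(705,446),(101,440)]]); print(q.round(4).tolist(),q.mean(0).round(4))
for i,j in [(0,1),(3,2),(0,3),(1,2)]:
    d=q[j]-q[i]; print(np.linalg.norm(d).round(4),np.degrees(np.arctan2(d[1],d[0])).round(2))
b=np.array([P(a,.101) for a in [(165,350),(634,356)]]);print('bumper',b.round(4).tolist(),np.degrees(np.arctan2(*(b[1]-b[0])[::-1])), P((400,328),.104))
E
```

```text
[[0.7004, -0.291], [0.6924, -0.1023], [0.7644, -0.0991], [0.7719, -0.2883]] [ 0.7323 -0.1952]
0.1888 92.41
0.1894 92.28
0.0716 2.11
0.072 2.59
bumper [[0.6694, -0.2525], [0.6654, -0.143]] 92.09724399176784 [ 0.65718617 -0.19795964]
```

```bash
python3 - <<'E'
from h import *
cp=camera_params('wrist'); cp['origin']=np.array([0.46239177,0.17615279,0.41097961]); cp['orientation']=np.array([1.9930722280509565, 2.0936573797899443, 0.3525809162240078])
im=cv2.imread('pics/w11.png');h=cv2.cvtColor(im,cv2.COLOR_BGR2HSV)
m=cv2.inRange(h,(20,120,60),(33,255,255));m[:,400:]=0
n,l,s,c=cv2.connectedComponentsWithStats(m)
for i in range(1,n):
    if s[i,4]>20:print(s[i],c[i],onz(c[i],cp,.05,True))
crop('pics/w11.png',190,130,390,330,4)
E
```

```text
[282 142   9  27 214] [286.30841121 154.81775701] [0.52087389 0.18617855 0.05      ]
```

View pics/w11_c.png

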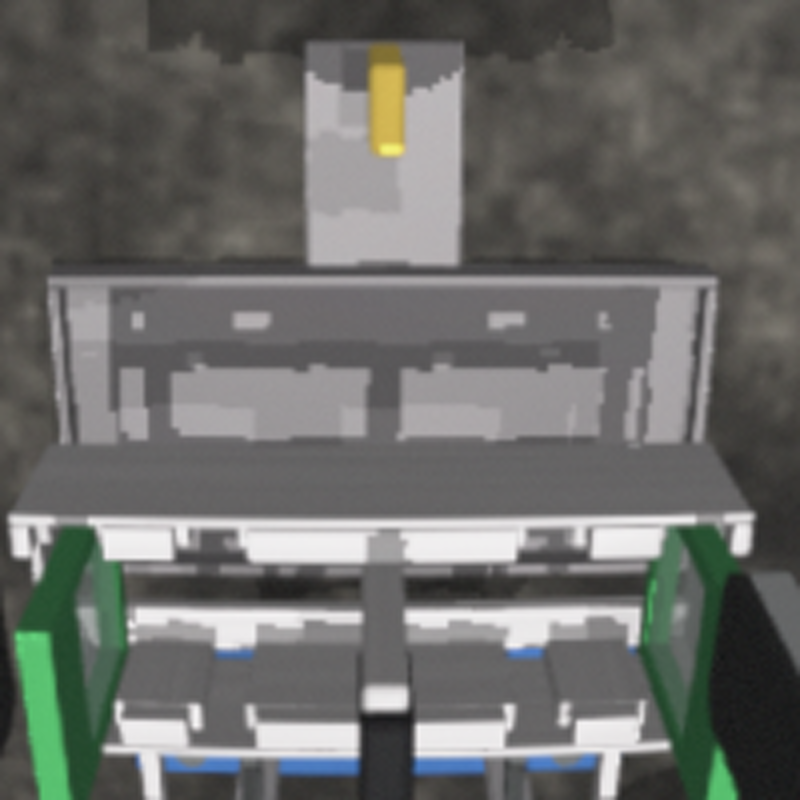

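```bash
cat > tray.py <<'E'
from h import *
def tray(cp,tabpix,rim):
    t=np.array([onz(p,cp,.054,True)[:2] for p in tabpix]);f=np.array([onz(p,cp,.014,True)[:2] for p in rim])
    d=f[1]-f[0];a=np.arctan2(d[1],d[0])-np.pi/2
    ux=np.array([np.cos(a),np.sin(a)])
    print('tab',t.mean(0).round(4),'yaw',np.degrees(a).round(2),'len',np.linalg.norm(d).round(4),'org tab',(t.mean(0)+.115*ux).round(4),'org rim',(f.mean(0)+.055*ux).round(4))
E
python3 - <<'E'
from tray import *
cp=camera_params('wrist'); cp['origin']=np.array([0.46239177,0.17615279,0.41097961]); cp['orientation']=np.array([1.9930722280509565, 2.0936573797899443, 0.3525809162240078])
P=lambda a:(190+a[0]/4,130+a[1]/4)
tray(cp,[P(a) for a in [(370,65),(404,65),(380,153),(403,153)]],[P((49,279)),P((717,279))])
E
```

```text
tab [0.523  0.1873] yaw 2.84 len 0.2182 org tab [0.6378 0.193 ] org rim [0.6392 0.1928]
```

Call:
step_arm:
  motion:
    - [[0, 0, 0, 0.359, 0.013, 0, 0], [0, 0, 0, 0.359, 0.013, 0, 0], [0, 0, 0, 0.359, 0.013, 0, 0], [0, 0, 0, 0.359, 0.013, 0, 0], [0, 0, 0, 0.359, 0.013, 0, 0], [0, 0, 0, 0.359, 0.013, 0, 0], [0, 0, 0, 0.359, 0.013, 0, 0], [0, 0, 0, 0.359, 0.013, 0.2, 0], [0, 0, 0, 0.359, 0.013, 0.3, 0], [0, 0, 0, 0, 0, 0.35, 0], [0, 0, 0, 0, 0, 0.35, 0], [0, 0, 0, 0, 0, 0.3, 0]]

```text
clock: 21.35
eef_pos: [0.5215, 0.1851, 0.2634]
tcp_rot: [-2.162, -2.278, 0.001]
contact_force: [0.0, 0.0, -0.4]
width: 0.0858
```

Call:
step_arm:
  motion:
    - [[0, 0, 0, 0, 0, 0, 0], [0, 0, 0, 0, 0, 0, 0], [0, 0, 0, 0, 0, 0, 0]]

```text
clock: 21.65
eef_pos: [0.524, 0.1839, 0.2677]
tcp_rot: [2.164, 2.274, 0.006]
contact_force: [-0.1, -0.2, -0.2]
width: 0.0855
```

```bash
python3 - <<'E'
from h import *
st()
cv2.imwrite('pics/w13.png',capture('wrist')[:,:,::-1])
E
```

```text
t 21.65 tcp [0.524  0.1839 0.2677] tx [-0.049  0.999  0.001] tz [ 0.004  0.001 -1.   ] grasp [0.5247 0.1841 0.1127] F [-0.1 -0.2 -0.2] w 0.0855 q [ 0.22  0.26 -0.35  0.95  0.    0.17]
```

View pics/w13.png

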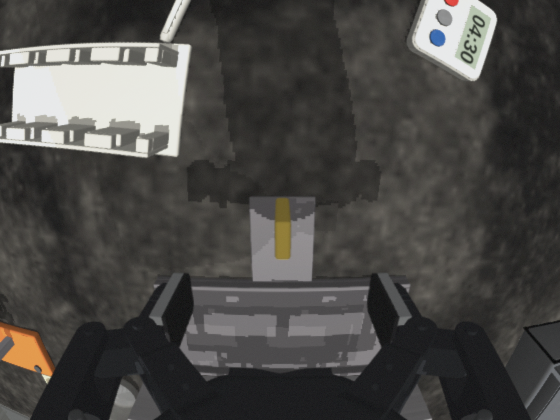

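Call:
step_arm:
  motion:
    - [[0, 0, 0, 0.025, 0, 0.1, 0], [0, 0, 0, 0, 0, 0.15, 0], [0, 0, 0, 0, 0, 0.15, 0], [0, 0, 0, 0, 0, 0.13, 0], [0, 0, 0, 0, 0, 0.09, 0], [0, 0, 0, 0, 0, 0, 0], [0, 0, 0, 0, 0, 0, 1], [0, 0, 0, 0, 0, 0, 1], [0, 0, 0, 0, 0, 0, 1], [0, 0, 0, 0, 0, 0, 1], [0, 0, 0, 0, 0, 0, 1], [0, 0, 0, 0, 0, 0, 1]]
  grip_force: 60

```text
clock: 22.9
eef_pos: [0.5229, 0.1862, 0.1912]
tcp_rot: [2.167, 2.274, 0.001]
contact_force: [0.4, 0.2, 4.4]
width: 0.0094
```

Call:
step_arm:
  motion:
    - [[0, 0, 0, 0, 0, 0, 1], [0, 0, 0, 0, 0, 0, 1]]

```text
clock: 23.1
eef_pos: [0.5229, 0.1862, 0.1912]
tcp_rot: [2.167, 2.274, 0.001]
contact_force: [-0.4, -0.4, 4.6]
width: 0.0091
```

Call:
step_arm:
  motion:
    - [[0, 0, 0.003, -0.06, -0.005, 0, 1], [0, 0, 0, -0.15, -0.011, 0, 1], [0, 0, 0, -0.25, -0.019, 0, 1], [0, 0, 0, -0.25, -0.019, 0, 1], [0, 0, 0, -0.25, -0.019, 0, 1], [0, 0, 0, -0.25, -0.019, 0, 1]]

```text
clock: 23.7
eef_pos: [0.5177, 0.0399, 0.1913]
tcp_rot: [-2.176, -2.266, -0.004]
contact_force: [1.0, 1.9, 3.1]
width: 0.0092
```

```bash
python3 - <<'E'
from h import *
st()
cv2.imwrite('pics/w14.png',capture('wrist')[:,:,::-1])
E
```

```text
t 23.7 tcp [0.5177 0.0399 0.1913] tx [-0.04   0.999  0.002] tz [ 0.002  0.002 -1.   ] grasp [0.518  0.0402 0.0363] F [1.  1.9 3.1] w 0.0092 q [-0.05  0.3  -0.5   0.77  0.   -0.09]
```

View pics/w14.png

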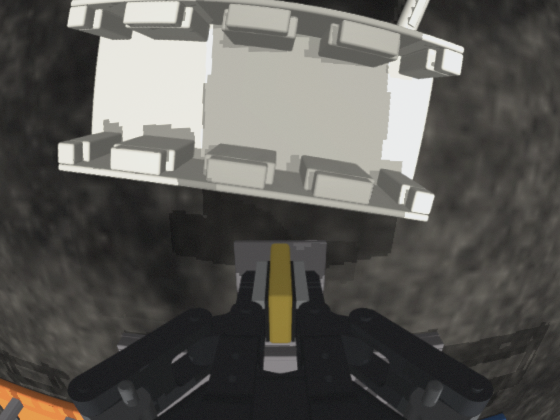

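Call:
step_arm:
  motion:
    - [[0, 0, 0, -0.25, -0.019, 0, 1], [0, 0, 0, -0.25, -0.019, 0, 1], [0, 0, 0, -0.25, -0.019, 0, 1], [0, 0, 0, -0.25, -0.019, 0, 1], [0, 0, 0, -0.25, -0.019, 0, 1], [0, 0, 0, -0.25, -0.019, 0, 1], [0, 0, 0, -0.25, -0.019, 0, 1], [0, 0, 0, -0.2, -0.017, 0, 1], [0, 0, 0, -0.09, 0, 0, 1], [0, 0, 0, 0, 0, 0, 1], [0, 0, 0, 0, 0, 0, 1], [0, 0, 0, 0, 0, 0, 1]]

```text
clock: 24.95
eef_pos: [0.5094, -0.205, 0.1912]
tcp_rot: [2.177, 2.262, -0.002]
contact_force: [0.4, -4.1, 4.7]
width: 0.0091
```

```bash
python3 - <<'E'
from h import *
st()
cv2.imwrite('pics/w15.png',capture('wrist')[:,:,::-1])
E
```

```text
t 24.95 tcp [ 0.5094 -0.205   0.1912] tx [-0.038  0.999 -0.003] tz [ 0.001 -0.003 -1.   ] grasp [ 0.5096 -0.2054  0.0362] F [ 0.4 -4.1  4.7] w 0.0091 q [-0.5   0.35 -0.43  0.79 -0.   -0.54]
```

View pics/w15.png

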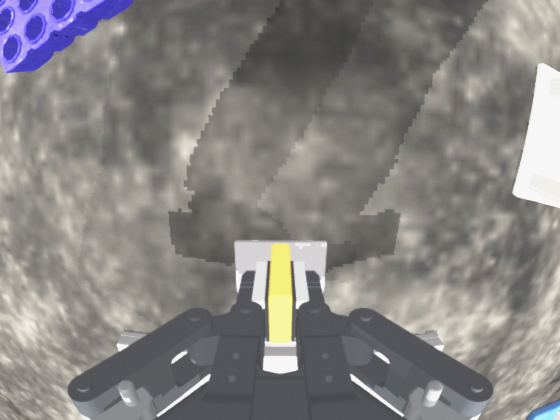

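Call:
step_arm:
  motion:
    - [[0, 0, 0, 0.006, 0.03, 0, 1], [0, 0, 0, 0, 0, 0, 1], [0, 0, 0, 0, 0, 0, 0.6], [0, 0, 0, 0, 0, 0, 0], [0, 0, 0, 0, 0, 0, 0], [0, 0, 0, 0, 0, 0, 0], [0, 0, 0, 0, 0, -0.3, 0], [0, 0, 0, 0, 0, -0.4, 0], [0, 0, 0, 0, 0, -0.4, 0], [0, 0, 0, 0, 0, -0.4, 0], [0, 0, 0, 0, 0.2, -0.4, 0], [0, 0, 0, 0, 0, -0.2, 0]]

```text
clock: 26.2
eef_pos: [0.5369, -0.2031, 0.4442]
tcp_rot: [2.171, 2.26, 0.005]
contact_force: [0.4, -0.3, -0.1]
width: 0.0855
```

Call:
step_arm:
  motion:
    - [[0, 0, 0, 0, 0, 0, 0], [0, 0, 0, 0, 0, 0, 0], [0, 0, 0, 0, 0, 0, 0]]

```text
clock: 26.5
eef_pos: [0.5342, -0.2025, 0.4373]
tcp_rot: [-2.175, -2.262, 0.002]
contact_force: [0.4, 0.2, -0.0]
width: 0.0856
```

```bash
python3 - <<'E'
from h import *
st();cp=camera_params('wrist'); print(cp['origin'].tolist(),cp['orientation'].tolist())
cv2.imwrite('pics/w16.png',capture('wrist')[:,:,::-1]); crop('pics/w16.png',170,110,380,340,3.5)
E
```

```text
t 26.5 tcp [ 0.5342 -0.2025  0.4373] tx [-0.039  0.999  0.002] tz [-0.004  0.002 -1.   ] grasp [ 0.5336 -0.2022  0.2823] F [ 0.4  0.2 -0. ] w 0.0856 q [-0.48  0.17 -0.09  1.31  0.   -0.51]
[0.44909369331815435, -0.20509840770740517, 0.4071380109815606] [2.0064788561340308, 2.0856585677216435, 0.3491538983360072]
```

View pics/w16_c.png

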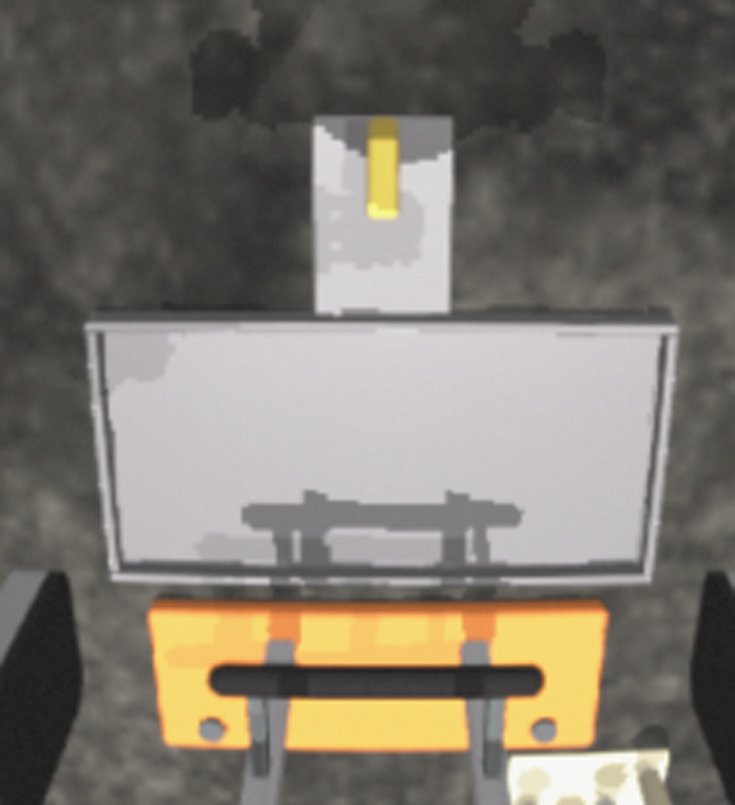

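```bash
python3 - <<'E'
from tray import *
cp=camera_params('wrist')
P=lambda a:(170+a[0]/3.5,110+a[1]/3.5)
tray(cp,[P(a) for a in [(367,135),(398,135),(368,213),(398,215)]],[P((86,325)),P((678,327))])
c=np.array([onz(P(a),cp,.014,True)[:2] for a in [(86,325),(678,327),(650,580),(112,578)]]);print('tray',c.round(4).tolist(),c.mean(0))
d=c[2]-c[3];print(np.degrees(np.arctan2(d[1],d[0]))-90)
q=np.array([onz(P(a),cp,.012,True)[:2] for a in [(149,608),(608,610),(596,750),(165,744)]]);print(q.round(4).tolist(),q.mean(0))
d=q[1]-q[0];a=np.arctan2(d[1],d[0])-np.pi/2;print(np.degrees(a),'D',(q.mean(0)-.104*np.array([np.cos(a),np.sin(a)])).round(4))
E
```

```text
tab [ 0.5107 -0.2025] yaw 1.99 len 0.2193 org tab [ 0.6256 -0.1985] org rim [ 0.6278 -0.1984]
tray [[0.5766, -0.3099], [0.569, -0.0908], [0.6765, -0.0876], [0.6839, -0.3056]] [ 0.62650647 -0.19848049]
1.9354618587071286
[[0.6984, -0.2914], [0.6921, -0.1029], [0.7663, -0.0981], [0.7701, -0.2888]] [ 0.73171434 -0.1952891 ]
1.9097097071015685 D [ 0.6278 -0.1988]
```

Call:
step_arm:
  motion:
    - [[0, 0, -0.003, 0.2, 0, 0, 0], [0, 0, 0, 0.34, 0, 0, 0], [0, 0, 0, 0.34, 0, 0, 0], [0, 0, 0, 0.34, 0, 0, 0], [0, 0, 0, 0.34, 0, 0, 0], [0, 0, 0, 0.34, 0.1, 0, 0], [0, 0, 0, 0.34, 0.15, 0, 0], [0, 0, 0, 0.34, 0.2, 0, 0], [0, 0, 0, 0.34, 0.22, 0, 0], [0, 0, 0, 0.31, 0.22, 0, 0], [0, 0, 0, 0, 0.175, 0, 0], [0, 0, 0, 0, 0, 0, 0]]

```text
clock: 27.75
eef_pos: [0.6453, 0.1917, 0.4363]
tcp_rot: [-2.164, -2.275, 0.004]
contact_force: [-0.8, -0.4, 0.1]
width: 0.0856
```

Call:
step_arm:
  motion:
    - [[0, 0, 0, 0, 0, 0, 0], [0, 0, 0, 0, 0, 0, 0]]

```text
clock: 27.95
eef_pos: [0.643, 0.1897, 0.4385]
tcp_rot: [-2.167, -2.273, 0.003]
contact_force: [0.4, -0.8, 0.1]
width: 0.0852
```

```bash
python3 - <<'E'
from h import *
st();cp=camera_params('wrist'); print(cp['origin'].tolist(),cp['orientation'].tolist())
cv2.imwrite('pics/w17.png',capture('wrist')[:,:,::-1]); crop('pics/w17.png',170,150,400,350,3.4)
E
```

```text
t 27.95 tcp [0.643  0.1897 0.4385] tx [-0.048  0.999 -0.   ] tz [-0.003 -0.    -1.   ] grasp [0.6426 0.1897 0.2835] F [ 0.4 -0.8  0.1] w 0.0852 q [0.19 0.34 0.14 1.37 0.   0.14]
[0.5579670894852281, 0.18632478618022494, 0.40833387585656716] [1.9962776517902108, 2.0937171860119403, 0.348883875724713]
```

View pics/w17_c.png

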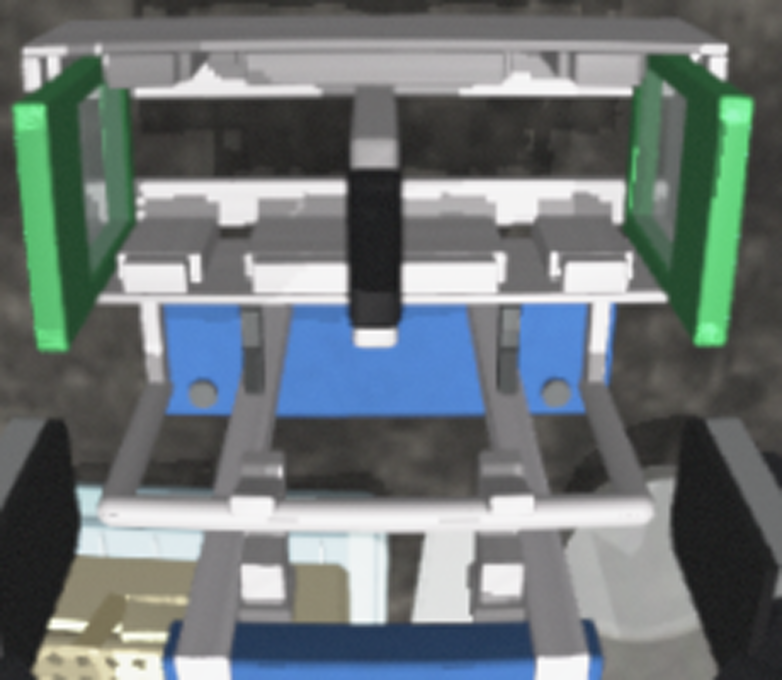

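```bash
python3 - <<'E'
from h import *
cp=camera_params('wrist')
P=lambda a,z:onz((170+a[0]/3.4,150+a[1]/3.4),cp,z,True)[:2].round(4)
print('grip',[P(a,.195) for a in [(350,170),(400,170),(398,327),(352,327)]])
print('bar', P((105,510),.195),P((648,514),.195),P((375,516),.195))
print('plates',[P(a,.181) for a in [(30,103),(52,350),(735,98),(711,345)]])
E
```

```text
grip [array([0.6239, 0.1846]), array([0.6234, 0.1947]), array([0.6584, 0.1962]), array([0.6589, 0.1864])]
bar [0.7107 0.1295] [0.7058 0.2587] [0.7076 0.1936]
plates [array([0.616 , 0.1138]), array([0.6757, 0.1157]), array([0.6074, 0.2678]), array([0.6671, 0.2713])]
```

Call:
step_arm:
  motion:
    - [[0, 0, 0, 0.009, 0, 0.15, 0], [0, 0, 0, 0, 0, 0.2, 0], [0, 0, 0, 0, 0, 0.2, 0], [0, 0, 0, 0, 0, 0.15, 0], [0, 0, 0, 0, 0, 0.1, 0], [0, 0, 0, 0, 0, 0.06, 0], [0, 0, 0, 0, 0, 0, 0], [0, 0, 0, 0, 0, 0, 0]]
  grip_force: 60

```text
clock: 28.8
eef_pos: [0.6441, 0.1915, 0.3373]
tcp_rot: [2.166, 2.274, 0.002]
contact_force: [-0.7, -1.0, -0.1]
width: 0.0855
```

```bash
python3 - <<'E'
from h import *
st();cv2.imwrite('pics/w18.png',capture('wrist')[:,:,::-1])
E
```

```text
t 28.8 tcp [0.6441 0.1915 0.3373] tx [-0.048  0.999  0.   ] tz [ 0.001  0.    -1.   ] grasp [0.6443 0.1915 0.1823] F [-0.7 -1.  -0.1] w 0.0855 q [ 0.19  0.4  -0.    1.17  0.    0.14]
```

View pics/w18.png

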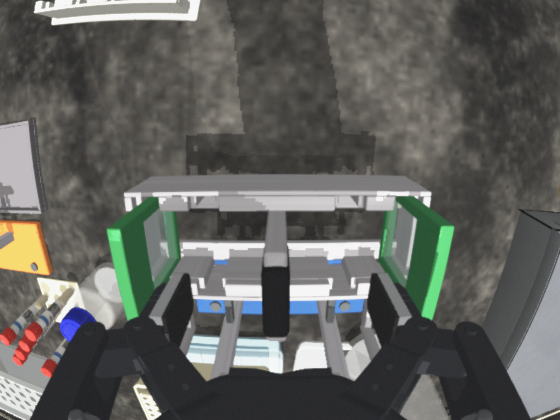

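Call:
step_arm:
  motion:
    - [[0, 0, 0, -0.008, -0.013, 0.02, 0], [0, 0, 0, 0, 0, 0, 0], [0, 0, 0, 0, 0, 0, 1], [0, 0, 0, 0, 0, 0, 1], [0, 0, 0, 0, 0, 0, 1], [0, 0, 0, 0, 0, 0, 1], [0, 0, 0, 0, 0, 0, 1], [0, 0, 0, 0, 0, 0, 1], [0, 0, 0, 0, 0, 0, 1], [0, 0, 0, 0, 0, 0, 1]]

```text
clock: 29.85
eef_pos: [0.6424, 0.1901, 0.334]
tcp_rot: [2.166, 2.274, -0.001]
contact_force: [-0.6, -3.4, 1.8]
width: 0.0112
```

Call:
step_arm:
  motion:
    - [[0, 0, 0, 0, 0, 0, 1], [0, 0, 0, 0, 0, 0, 1], [0, 0, 0, 0, 0, 0, 1]]
  grip_force: 115

```text
clock: 30.15
eef_pos: [0.6424, 0.1901, 0.3341]
tcp_rot: [2.167, 2.274, -0.001]
contact_force: [-1.0, -5.7, 3.4]
width: 0.0103
```

```bash
python3 - <<'E'
from h import *
st();cv2.imwrite('pics/w19.png',capture('wrist')[:,:,::-1])
E
```

```text
t 30.15 tcp [0.6424 0.1901 0.3341] tx [-0.048  0.999 -0.001] tz [ 0.    -0.001 -1.   ] grasp [0.6424 0.1899 0.1791] F [-1.  -5.7  3.4] w 0.0103 q [ 0.19  0.4  -0.01  1.16 -0.    0.14]
```

View pics/w19.png

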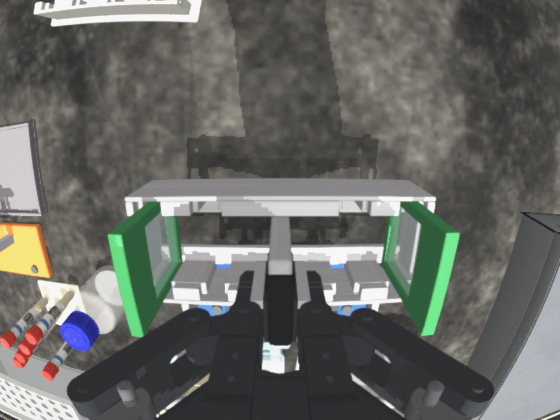

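```bash
python3 - <<'E'
from h import *
K=camera_params('wrist')
def mk(o,r): c=dict(K);c['origin']=np.array(o);c['orientation']=np.array(r);return c
c17=mk([0.5579670894852281, 0.18632478618022494, 0.40833387585656716],[1.9962776517902108, 2.0937171860119403, 0.348883875724713])
c16=mk([0.44909369331815435, -0.20509840770740517, 0.4071380109815606],[2.0064788561340308, 2.0856585677216435, 0.3491538983360072])
c12=mk([0.4430432,-0.20348565,0.41070626],[1.9946022933426661, 2.093105475430358, 0.352428580527583])
c7=None
def bolts(nm,im,off,s,box,c):
    g=cv2.imread(im);h=cv2.cvtColor(g,cv2.COLOR_BGR2HSV)
    return
f=lambda c,off,s,a,z:onz((off[0]+a[0]/s,off[1]+a[1]/s),c,z,True)[:2]
def rep(nm,c,off,s,bl,rc):
    b=np.array([f(c,off,s,a,.015) for a in bl]); r=np.array([f(c,off,s,a,.012) for a in rc])
    for n,q in (('bolt',b),('rear',r)):
        d=q[1]-q[0];print(nm,n,q.mean(0).round(4),'yaw',(np.degrees(np.arctan2(d[1],d[0]))-90).round(2),np.linalg.norm(d).round(4))
rep('load',c17,(170,150),3.4,[(202,393),(556,393)],[(165,415),(613,415)])
rep('dry16',c16,(170,110),3.5,[(211,730),(543,730)],[(165,744),(596,750)])
rep('dry12',c12,(195,235),5,[(167,415),(635,422)],[(101,440),(705,446)])
E
```

```text
load bolt [0.7728 0.1986] yaw 2.7 0.1441
load rear [0.7852 0.2036] yaw 2.62 0.1867
dry16 bolt [ 0.7556 -0.1957] yaw 2.25 0.1435
dry16 rear [ 0.7687 -0.1935] yaw 1.16 0.1908
dry12 bolt [ 0.7549 -0.1955] yaw 1.87 0.1433
dry12 rear [ 0.7682 -0.1944] yaw 2.22 0.1894
```

Call:
step_arm:
  motion:
    - [[0, 0, 0, 0, 0, -0.03, 1], [0, 0, 0, 0, 0, -0.06, 1], [0, 0, 0, 0, 0, -0.08, 1], [0, 0, 0, 0, 0, -0.08, 1], [0, 0, 0, 0, 0, -0.08, 1], [0, 0, 0, 0, 0, -0.05, 1], [0, 0, 0, 0, 0, -0.02, 1], [0, 0, 0, 0, 0, 0, 1], [0, 0, 0, 0, 0, 0, 1]]

```text
clock: 31.1
eef_pos: [0.6422, 0.1904, 0.3815]
tcp_rot: [-2.167, -2.274, 0.001]
contact_force: [0.2, -0.9, -3.6]
width: 0.0108
```

```bash
python3 - <<'E'
from h import *
st();cv2.imwrite('pics/w20.png',capture('wrist')[:,:,::-1]);cv2.imwrite('pics/s20.png',capture('side')[:,:,::-1]);crop('pics/s20.png',150,140,390,310,3)
E
```

```text
t 31.1 tcp [0.6422 0.1904 0.3815] tx [-0.049  0.999 -0.   ] tz [-0.001 -0.    -1.   ] grasp [0.6421 0.1904 0.2265] F [ 0.2 -0.9 -3.6] w 0.0108 q [0.19 0.37 0.05 1.25 0.   0.14]
```

View pics/w20.png

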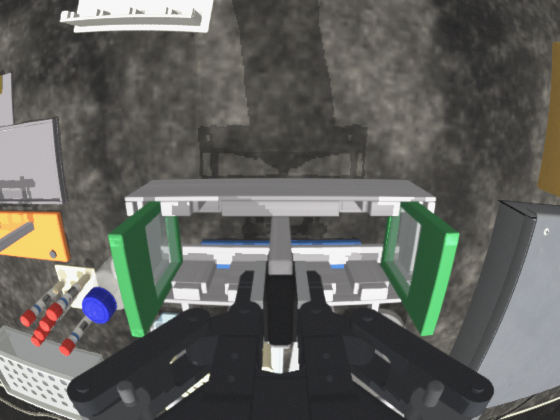

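View pics/s20_c.png

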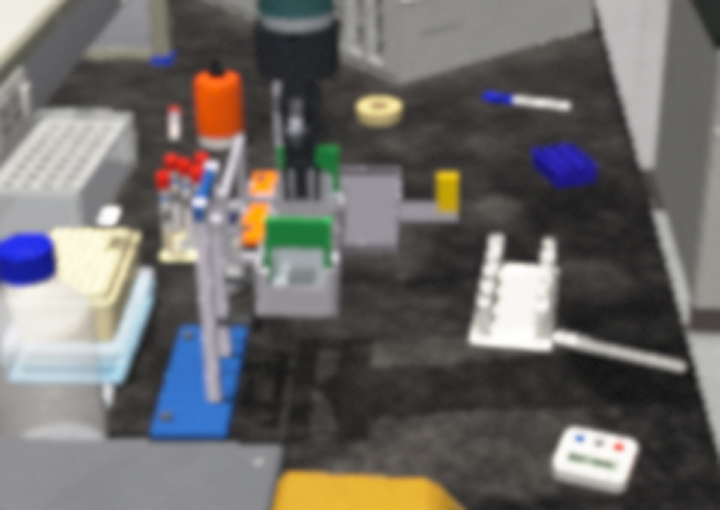

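Call:
step_arm:
  motion:
    - [[0, 0, 0, 0, -0.04, -0.03, 1], [0, 0, 0, 0, -0.1, -0.03, 1], [0, 0, 0, 0, -0.15, 0, 1], [0, 0, 0, 0, -0.15, 0, 1], [0, 0, 0, 0, -0.15, 0, 1], [0, 0, 0, 0, -0.15, 0, 1], [0, 0, 0.003, -0.05, -0.05, 0, 1], [0, 0, 0, -0.12, 0, 0, 1], [0, 0, 0, -0.2, 0, 0, 1], [0, 0, 0, -0.2, 0, 0, 1], [0, 0, 0, -0.2, 0, 0, 1], [0, 0, 0, -0.2, 0, 0, 1]]

```text
clock: 32.4
eef_pos: [0.553, 0.0675, 0.3894]
tcp_rot: [2.177, 2.263, 0.001]
contact_force: [-0.3, -0.2, -4.3]
width: 0.0104
```

```bash
python3 - <<'E'
from h import *
st();cv2.imwrite('pics/w21.png',capture('wrist')[:,:,::-1])
E
```

```text
t 32.4 tcp [0.553  0.0675 0.3894] tx [-0.038  0.999 -0.001] tz [ 0.001 -0.001 -1.   ] grasp [0.5532 0.0674 0.2344] F [-0.3 -0.2 -4.3] w 0.0104 q [ 0.01  0.16 -0.2   1.21 -0.   -0.03]
```

View pics/w21.png

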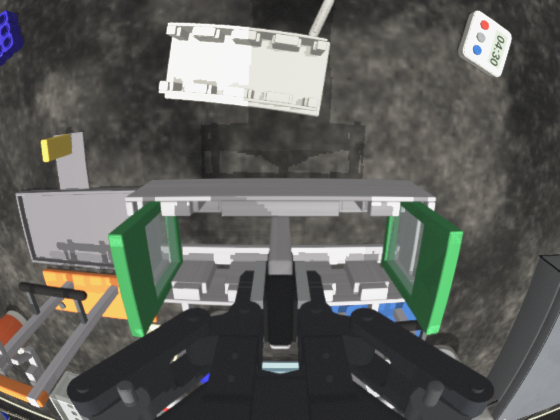

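Call:
step_arm:
  motion:
    - [[0, 0, 0, -0.2, -0.015, 0, 1], [0, 0, 0, -0.2, -0.015, 0, 1], [0, 0, 0, -0.2, -0.015, 0, 1], [0, 0, 0, -0.2, -0.015, 0, 1], [0, 0, 0, -0.2, -0.015, 0, 1], [0, 0, 0, -0.2, -0.015, 0, 1], [0, 0, 0, -0.2, -0.015, 0, 1], [0, 0, 0, -0.2, -0.015, 0, 1], [0, 0, 0, -0.2, -0.015, 0, 1], [0, 0, 0, -0.2, -0.015, 0, 1], [0, 0, 0, -0.1, 0, 0, 1], [0, 0, 0, -0.05, 0, 0, 1]]

```text
clock: 33.65
eef_pos: [0.5445, -0.1907, 0.3892]
tcp_rot: [2.179, 2.262, 0.0]
contact_force: [0.1, -0.2, -4.6]
width: 0.0099
```

Call:
step_arm:
  motion:
    - [[0, 0, 0, 0, 0, 0, 1], [0, 0, 0, 0, 0, 0, 1], [0, 0, 0, 0, 0, 0, 1]]

```text
clock: 33.95
eef_pos: [0.5444, -0.188, 0.389]
tcp_rot: [-2.176, -2.265, -0.0]
contact_force: [-0.4, 0.1, -5.0]
width: 0.0102
```

```bash
python3 - <<'E'
from h import *
st();cv2.imwrite('pics/w22.png',capture('wrist')[:,:,::-1]);cv2.imwrite('pics/c22.png',capture('scene')[:,:,::-1]);crop('pics/c22.png',230,130,430,290,4)
E
```

```text
t 33.95 tcp [ 0.5444 -0.188   0.389 ] tx [-0.04   0.999  0.001] tz [-0.     0.001 -1.   ] grasp [ 0.5444 -0.1879  0.234 ] F [-0.4  0.1 -5. ] w 0.0102 q [-0.44  0.2  -0.16  1.21  0.   -0.49]
```

View pics/w22.png

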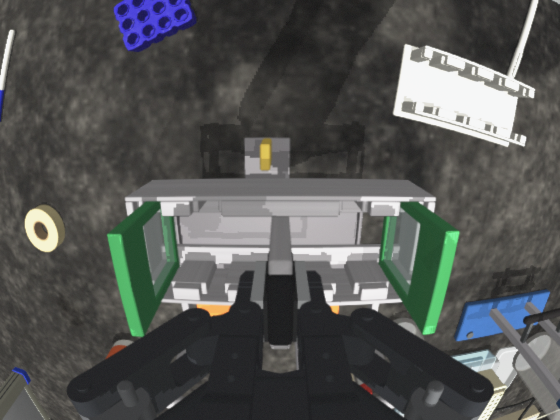

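View pics/c22_c.png

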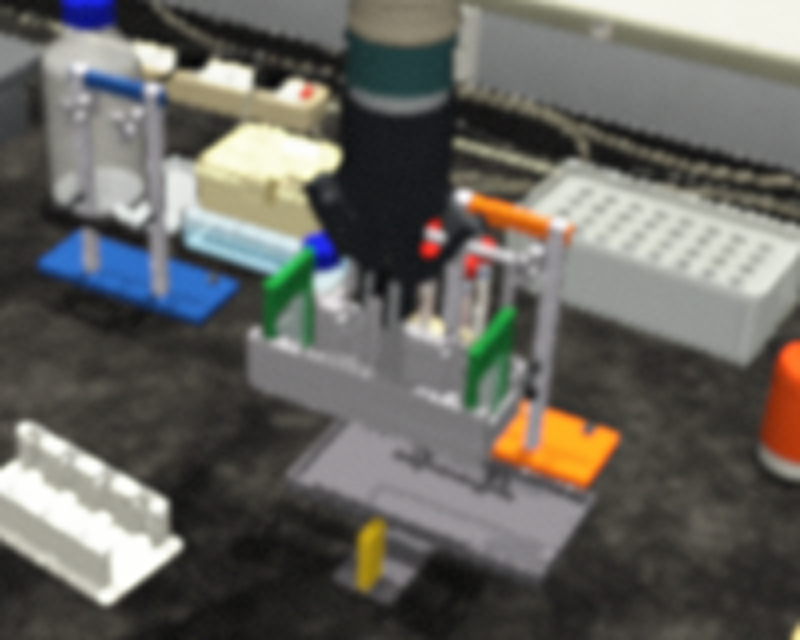

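Call:
step_arm:
  motion:
    - [[0, 0, 0, -0.06, 0, 0, 1], [0, 0, 0, -0.065, 0, 0, 1], [0, 0, 0, 0, 0.06, 0, 1], [0, 0, 0, 0, 0.12, 0, 1], [0, 0, 0, 0, 0.14, 0, 1], [0, 0, 0, 0, 0.14, 0, 1], [0, 0, 0, 0, 0.1, 0, 1], [0, 0, 0, 0, 0.06, 0, 1], [0, 0, 0, 0, 0, 0, 1], [0, 0, 0, 0, 0, 0, 1], [0, 0, 0, 0, 0, 0, 1]]

```text
clock: 35.15
eef_pos: [0.6188, -0.2009, 0.389]
tcp_rot: [-2.177, -2.264, 0.001]
contact_force: [-0.1, -0.8, -4.4]
width: 0.0102
```

```bash
python3 - <<'E'
from h import *
st();cv2.imwrite('pics/w23.png',capture('wrist')[:,:,::-1]);cv2.imwrite('pics/c23.png',capture('scene')[:,:,::-1]);crop('pics/c23.png',270,140,400,250,6)
cv2.imwrite('pics/s23.png',capture('side')[:,:,::-1]);crop('pics/s23.png',180,140,300,240,6.5)
E
```

```text
t 35.15 tcp [ 0.6188 -0.2009  0.389 ] tx [-0.039  0.999  0.   ] tz [-0.001  0.    -1.   ] grasp [ 0.6187 -0.2009  0.234 ] F [-0.1 -0.8 -4.4] w 0.0102 q [-0.41  0.33  0.01  1.25 -0.   -0.45]
```

View pics/w23.png

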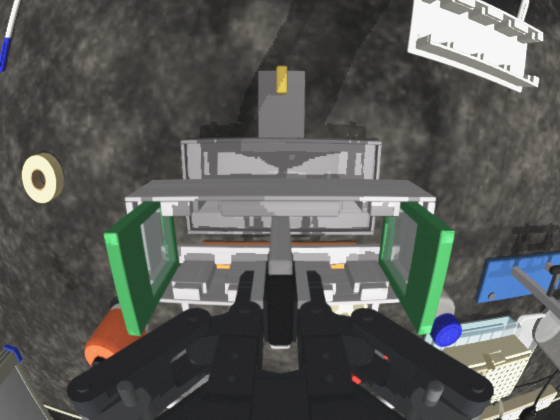

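View pics/c23_c.png

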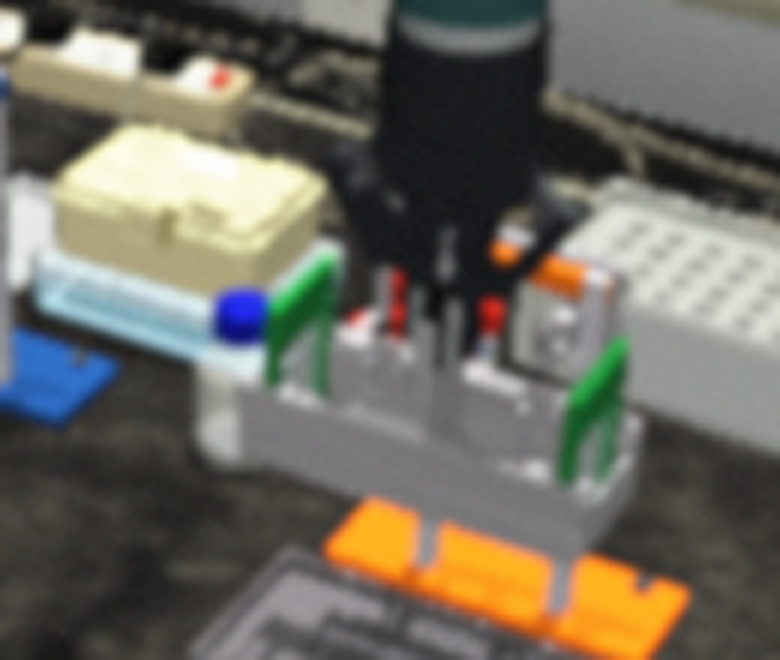

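View pics/s23_c.png

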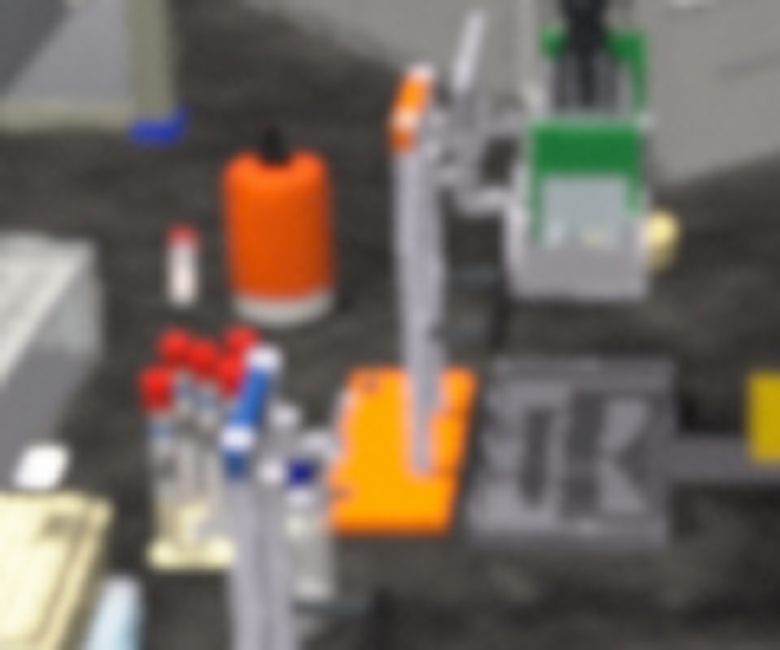

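Call:
step_arm:
  motion:
    - [[0, 0, 0, 0, 0.022, 0, 1], [0, 0, 0, 0, 0, 0.05, 1], [0, 0, 0, 0, 0, 0.08, 1], [0, 0, 0, 0, 0, 0.08, 1], [0, 0, 0, 0, 0, 0.05, 1], [0, 0, 0, 0, 0, 0, 1], [0, 0, 0, 0, 0, 0, 1]]

```text
clock: 36.0
eef_pos: [0.6219, -0.2008, 0.3574]
tcp_rot: [-2.177, -2.264, 0.0]
contact_force: [0.2, 0.1, -3.6]
width: 0.0105
```

```bash
python3 - <<'E'
from h import *
st()
cv2.imwrite('pics/s24.png',capture('side')[:,:,::-1]);crop('pics/s24.png',180,140,300,240,6.5)
E
```

```text
t 36.0 tcp [ 0.6219 -0.2008  0.3574] tx [-0.039  0.999  0.   ] tz [-0.001  0.    -1.   ] grasp [ 0.6218 -0.2008  0.2024] F [ 0.2  0.1 -3.6] w 0.0105 q [-0.41  0.35 -0.02  1.2  -0.   -0.45]
```

View pics/s24_c.png

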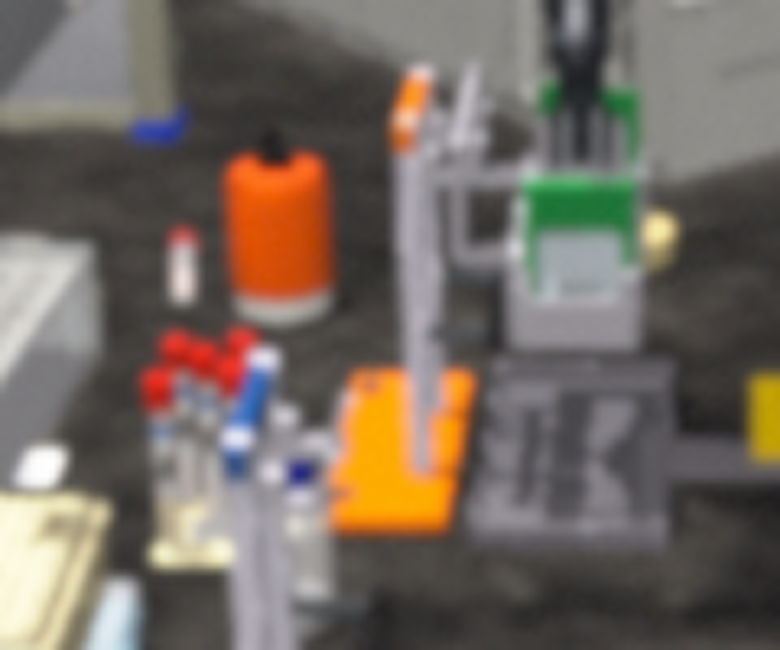

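Call:
step_arm:
  motion:
    - [[0, 0, 0, 0, 0, 0.03, 1], [0, 0, 0, 0, 0, 0.04, 1], [0, 0, 0, 0, 0, 0.03, 1], [0, 0, 0, 0, 0, 0, 1]]

```text
clock: 36.45
eef_pos: [0.6216, -0.2007, 0.3449]
tcp_rot: [-2.176, -2.263, 0.001]
contact_force: [-0.1, -0.4, -5.1]
width: 0.0105
```

Call:
step_arm:
  motion:
    - [[0, 0, 0, 0, 0, 0.02, 1], [0, 0, 0, 0, 0, 0.015, 1], [0, 0, 0, 0, 0, 0, 1], [0, 0, 0, 0, 0, 0, 1]]

```text
clock: 36.85
eef_pos: [0.6222, -0.2009, 0.3418]
tcp_rot: [2.177, 2.264, 0.001]
contact_force: [1.0, -0.4, -4.8]
width: 0.0105
```

```bash
python3 - <<'E'
from h import *
st()
cv2.imwrite('pics/s25.png',capture('side')[:,:,::-1]);crop('pics/s25.png',180,140,300,240,6.5)
E
```

```text
t 36.85 tcp [ 0.6222 -0.2009  0.3418] tx [-0.039  0.999 -0.   ] tz [ 0.001 -0.    -1.   ] grasp [ 0.6223 -0.2009  0.1868] F [ 1.  -0.4 -4.8] w 0.0105 q [-0.41  0.36 -0.04  1.16  0.   -0.45]
```

View pics/s25_c.png

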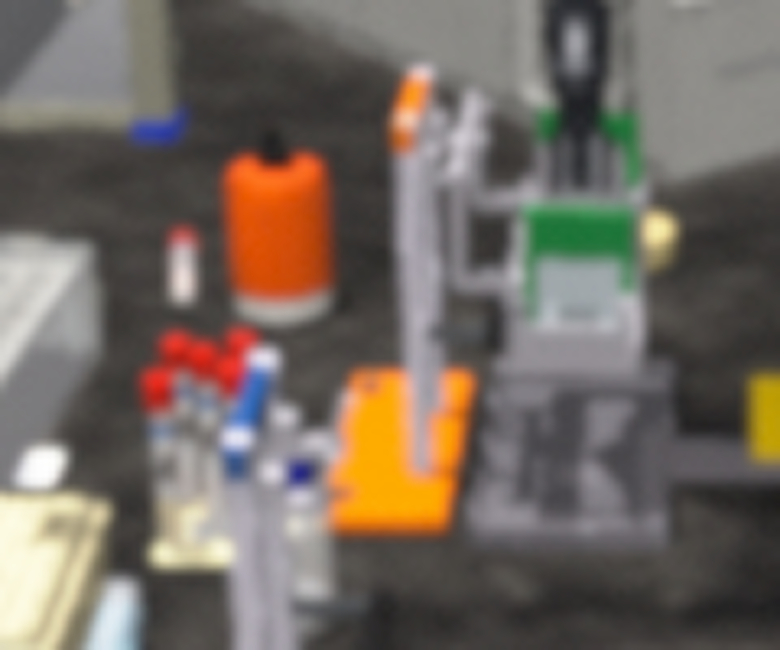

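Call:
step_arm:
  motion:
    - [[0, 0, 0, 0, 0, 0.025, 1], [0, 0, 0, 0, 0, 0.02, 1], [0, 0, 0, 0, 0, 0.01, 1], [0, 0, 0, 0, 0, 0, 1], [0, 0, 0, 0, 0, 0, 1]]

```text
clock: 37.4
eef_pos: [0.6233, -0.2011, 0.3366]
tcp_rot: [2.174, 2.262, 0.005]
contact_force: [6.0, -0.1, 0.9]
width: 0.0107
```

Call:
step_arm:
  motion:
    - [[0, 0, 0, 0, 0.015, 0, 1], [0, 0, 0, 0, 0, 0.01, 1], [0, 0, 0, 0, 0, 0, 1], [0, 0, 0, 0, 0, 0, 1]]

```text
clock: 37.8
eef_pos: [0.6244, -0.201, 0.3348]
tcp_rot: [2.176, 2.263, 0.002]
contact_force: [5.9, 0.5, 4.2]
width: 0.0107
```

```bash
python3 - <<'E'
from h import *
st()
cv2.imwrite('pics/s26.png',capture('side')[:,:,::-1]);crop('pics/s26.png',210,140,300,210,8.5)
cv2.imwrite('pics/w26.png',capture('wrist')[:,:,::-1])
E
```

```text
t 37.8 tcp [ 0.6244 -0.201   0.3348] tx [-0.039  0.999 -0.001] tz [ 0.003 -0.001 -1.   ] grasp [ 0.6248 -0.2011  0.1798] F [5.9 0.5 4.2] w 0.0107 q [-0.41  0.37 -0.05  1.15  0.   -0.45]
```

View pics/s26_c.png

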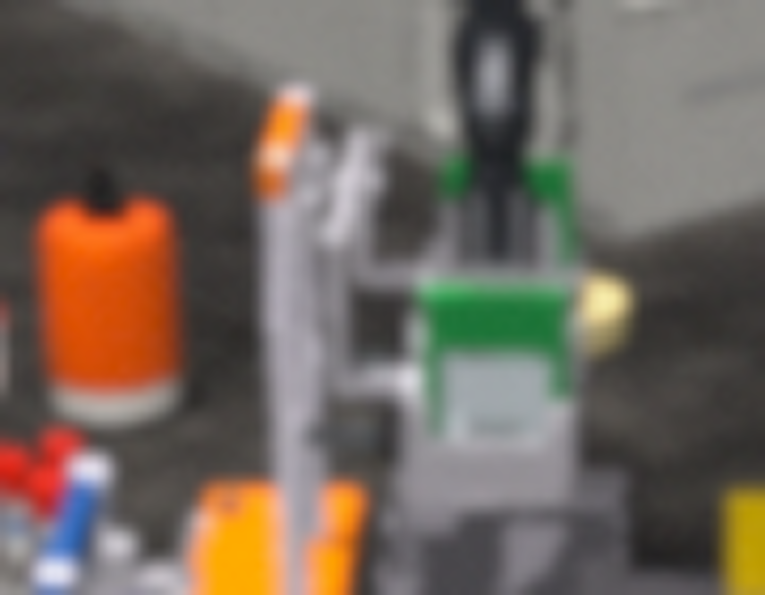

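View pics/w26.png

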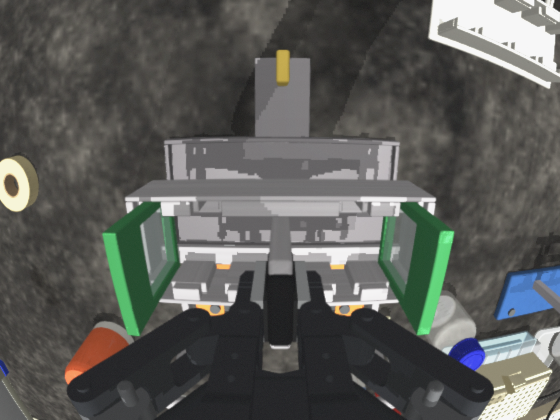

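Call:
step_arm:
  motion:
    - [[0, 0, 0, 0, 0.013, 0.003, 1], [0, 0, 0, 0, 0, 0.003, 1], [0, 0, 0, 0, 0, 0, 1], [0, 0, 0, 0, 0, 0, 1]]

```text
clock: 38.3
eef_pos: [0.6252, -0.2009, 0.334]
tcp_rot: [2.177, 2.264, -0.001]
contact_force: [2.1, -0.1, 6.4]
width: 0.0106
```

Call:
step_arm:
  motion:
    - [[0, 0, 0, 0, 0, 0, 0.8], [0, 0, 0, 0, 0, 0, 0.6], [0, 0, 0, 0, 0, 0, 0.4], [0, 0, 0, 0, 0, 0, 0.4], [0, 0, 0, 0, 0, 0, 0.4]]

```text
clock: 38.8
eef_pos: [0.625, -0.2007, 0.3325]
tcp_rot: [-2.177, -2.263, 0.001]
contact_force: [-0.0, 1.0, -0.4]
width: 0.0513
```

```bash
python3 - <<'E'
from h import *
st()
cv2.imwrite('pics/s27.png',capture('side')[:,:,::-1]);crop('pics/s27.png',210,140,300,210,8.5)
cv2.imwrite('pics/w27.png',capture('wrist')[:,:,::-1])
E
```

```text
t 38.8 tcp [ 0.625  -0.2007  0.3325] tx [-0.039  0.999  0.   ] tz [-0.002  0.    -1.   ] grasp [ 0.6247 -0.2006  0.1775] F [-0.   1.  -0.4] w 0.0513 q [-0.41  0.37 -0.05  1.15 -0.   -0.45]
```

View pics/s27_c.png

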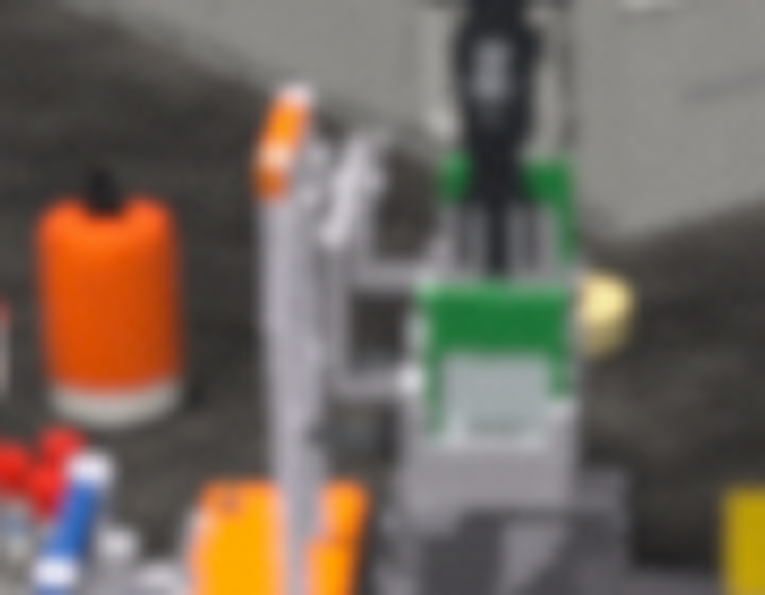

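View pics/w27.png

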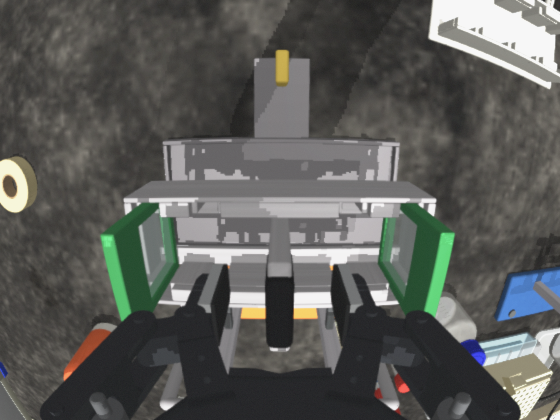

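Basket stays put when let go. I'll rise, back off and look from above.

Call:
step_arm:
  motion:
    - [[0, 0, 0, 0, 0, -0.08, 0.4], [0, 0, 0, 0, 0, -0.2, 0.4], [0, 0, 0, 0, 0, -0.25, 0.4], [0, 0, 0, 0, 0, -0.25, 0.4], [0, 0, 0, 0, 0, -0.1, 0], [0, 0, 0, 0, -0.2, 0, 0], [0, 0, 0, 0, 0, 0, 0], [0, 0, 0, 0, 0, 0, 0], [0, 0, 0, 0, 0, 0, 0]]

```text
clock: 39.8
eef_pos: [0.6016, -0.2017, 0.4381]
tcp_rot: [-2.177, -2.264, -0.0]
contact_force: [0.6, 0.3, -0.0]
width: 0.0854
```

```bash
python3 - <<'E'
from h import *
st();cp=camera_params('wrist'); print(cp['origin'].tolist(),cp['orientation'].tolist())
cv2.imwrite('pics/w28.png',capture('wrist')[:,:,::-1]);crop('pics/w28.png',140,90,420,370,2.8)
E
```

```text
t 39.8 tcp [ 0.6016 -0.2017  0.4381] tx [-0.039  0.999  0.   ] tz [-0.  0. -1.] grasp [ 0.6016 -0.2016  0.2831] F [ 0.6  0.3 -0. ] w 0.0854 q [-0.43  0.28  0.05  1.34  0.   -0.46]
[0.5166712916026631, -0.20431131317166085, 0.40770924644132694] [2.003792823357505, 2.0834747399687674, 0.3503126743599008]
```

View pics/w28_c.png

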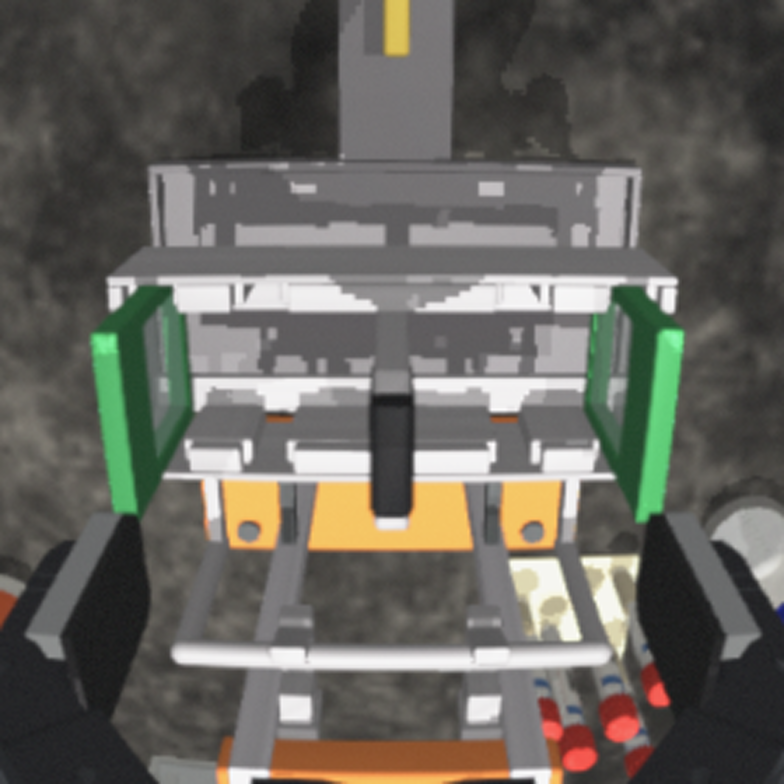

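```bash
python3 - <<'E'
from tray import *
cp=camera_params('wrist')
P=lambda a:(140+a[0]/2.8,90+a[1]/2.8)
f=lambda a,z:onz(P(a),cp,z,True)[:2].round(4)
q=np.array([f(a,.014) for a in [(150,168),(641,170)]]);d=q[1]-q[0];a=np.arctan2(d[1],d[0])-np.pi/2
print('tray',q.tolist(),np.degrees(a),'org',q.mean(0)+.055*np.array([np.cos(a),np.sin(a)]))
w=np.array([f(a,.136) for a in [(107,281),(678,281)]]);print('front wall',w.tolist(),'centre',w.mean(0)+.036*np.array([1,.04]))
print('grip',[f(a,.195) for a in [(371,396),(412,396),(411,515),(373,515)]],'bar',f((180,654),.195),f((604,656),.195),'bolts',f((248,531),.015),f((532,531),.015))
print('plates',[f(a,.181) for a in [(104,335),(124,513),(668,332),(650,520)]])
st(); cv2.imwrite('pics/c28.png',capture('scene')[:,:,::-1]);crop('pics/c28.png',230,130,430,290,4)
E
```

```text
tray [[0.577, -0.3093], [0.5692, -0.091]] 2.0463446638407765 org [ 0.62806492 -0.19818607]
front wall [[0.5948, -0.2922], [0.5877, -0.1098]] centre [ 0.62725 -0.19956]
grip [array([ 0.6059, -0.206 ]), array([ 0.6055, -0.1956]), array([ 0.6402, -0.1942]), array([ 0.6406, -0.2044])] bar [ 0.6932 -0.2611] [ 0.689  -0.1335] bolts [ 0.7582 -0.2673] [ 0.7525 -0.1241]
plates [array([ 0.5972, -0.2794]), array([ 0.6527, -0.278 ]), array([ 0.5904, -0.1264]), array([ 0.6489, -0.1226])]
t 39.85 tcp [ 0.6017 -0.2017  0.438 ] tx [-0.039  0.999  0.   ] tz [-0.001  0.    -1.   ] grasp [ 0.6017 -0.2016  0.283 ] F [ 0.4 -0.6 -0.3] w 0.0852 q [-0.43  0.28  0.05  1.34  0.   -0.46]
```

View pics/c28_c.png

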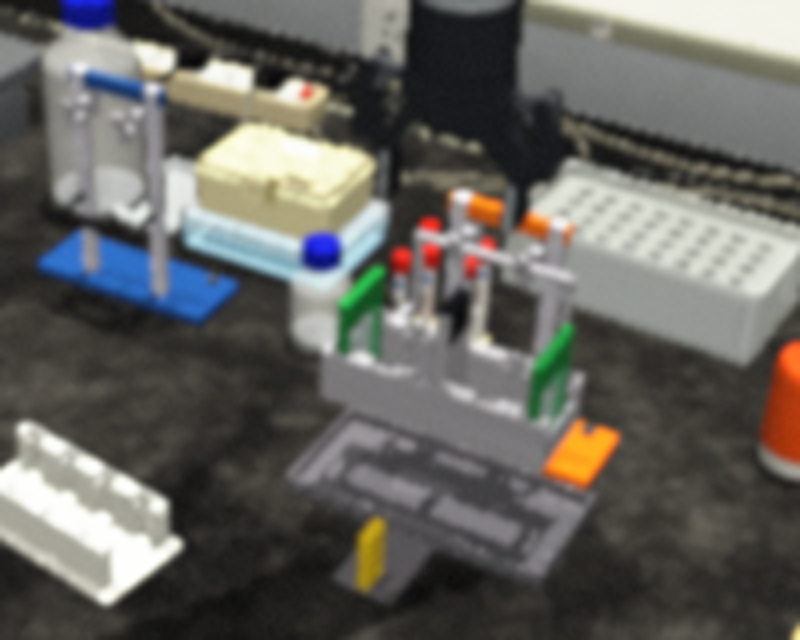

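Call:
step_arm:
  motion:
    - [[0, 0, 0, 0, -0.2, -0.05, 0], [0, 0, 0, 0.2, -0.3, 0, 0], [0, 0, 0, 0.3, -0.2, 0, 0], [0, 0, 0, 0.3, -0.2, 0, 0], [0, 0, 0, 0.3, 0, 0, 0], [0, 0, 0, 0.3, 0, 0, 0], [0, 0, 0, 0.3, 0, 0, 0], [0, 0, 0, 0.3, 0, 0, 0], [0, 0, 0, 0.3, 0, 0, 0], [0, 0, 0, 0, 0, 0, 0], [0, 0, 0, 0, 0, 0, 0], [0, 0, 0, 0, 0, 0, 0]]

```text
clock: 41.1
eef_pos: [0.4829, 0.0694, 0.4446]
tcp_rot: [2.178, 2.264, -0.001]
contact_force: [-0.5, 0.2, 0.2]
width: 0.0855
```

Call:
step_arm:
  motion:
    - [[0, 0, 0, 0, 0, 0, 0], [0, 0, 0, 0, 0, 0, 0], [0, 0, 0, 0, 0, 0, 0], [0, 0, 0, 0, 0, 0, 0], [0, 0, 0, 0, 0, 0, 0], [0, 0, 0, 0, 0, 0, 0], [0, 0, 0, 0, 0, 0, 0], [0, 0, 0, 0, 0, 0, 0], [0, 0, 0, 0, 0, 0, 0], [0, 0, 0, 0, 0, 0, 0], [0, 0, 0, 0, 0, 0, 0], [0, 0, 0, 0, 0, 0, 0]]

```text
clock: 42.3
eef_pos: [0.4826, 0.0699, 0.4447]
tcp_rot: [-2.177, -2.265, 0.0]
contact_force: [0.1, 0.2, -0.5]
width: 0.0852
```

Call:
step_arm:
  motion:
    - [[0, 0, 0, 0, 0, 0, 0], [0, 0, 0, 0, 0, 0, 0], [0, 0, 0, 0, 0, 0, 0], [0, 0, 0, 0, 0, 0, 0], [0, 0, 0, 0, 0, 0, 0], [0, 0, 0, 0, 0, 0, 0], [0, 0, 0, 0, 0, 0, 0], [0, 0, 0, 0, 0, 0, 0], [0, 0, 0, 0, 0, 0, 0], [0, 0, 0, 0, 0, 0, 0], [0, 0, 0, 0, 0, 0, 0], [0, 0, 0, 0, 0, 0, 0]]

```text
clock: 43.5
eef_pos: [0.4826, 0.0699, 0.4447]
tcp_rot: [2.177, 2.265, -0.0]
contact_force: [-0.0, -0.0, -0.1]
width: 0.0851
```

```bash
python3 - <<'E'
from h import *
st();cp=camera_params('wrist'); print(cp['origin'].tolist(),cp['orientation'].tolist())
cv2.imwrite('pics/c29.png',capture('scene')[:,:,::-1]);crop('pics/c29.png',230,130,430,290,4)
cv2.imwrite('pics/w29.png',capture('wrist')[:,:,::-1])
E
```

```text
t 43.5 tcp [0.4826 0.0699 0.4447] tx [-0.039  0.999 -0.   ] tz [-0. -0. -1.] grasp [0.4826 0.0699 0.2897] F [-0.  -0.  -0.1] w 0.0851 q [ 0.01  0.01 -0.25  1.31 -0.   -0.03]
[0.39765591237951153, 0.06722498883676196, 0.41432879967423347] [2.0033647255313474, 2.0831022491605795, 0.35029073345610257]
```

View pics/c29_c.png

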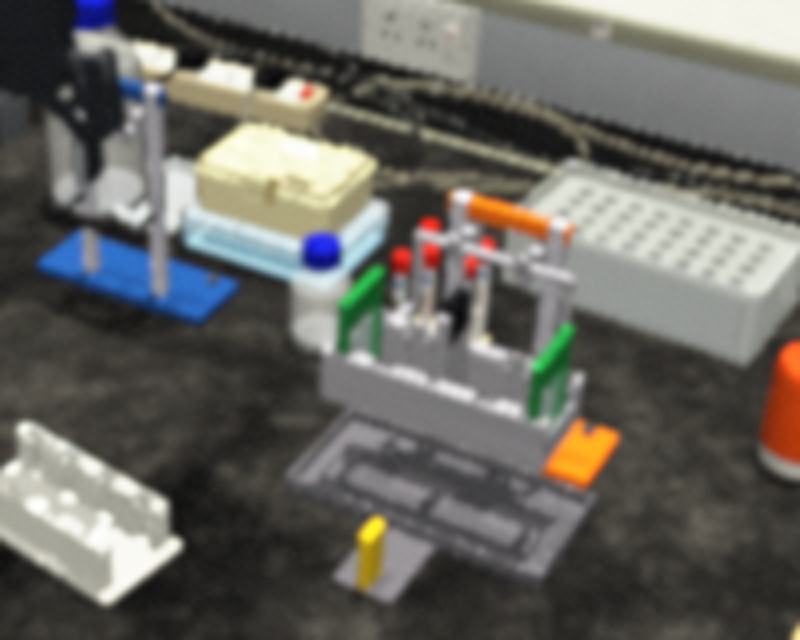

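View pics/w29.png

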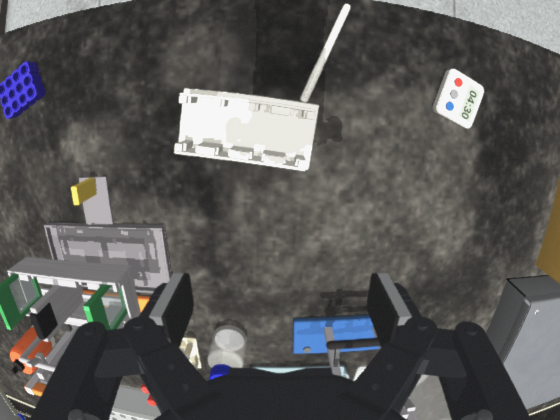

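Call:
step_arm:
  motion:
    - [[0, 0, 0, 0, 0, 0, 0], [0, 0, 0, 0, 0, 0, 0], [0, 0, 0, 0, 0, 0, 0], [0, 0, 0, 0, 0, 0, 0], [0, 0, 0, 0, 0, 0, 0], [0, 0, 0, 0, 0, 0, 0], [0, 0, 0, 0, 0, 0, 0], [0, 0, 0, 0, 0, 0, 0], [0, 0, 0, 0, 0, 0, 0], [0, 0, 0, 0, 0, 0, 0], [0, 0, 0, 0, 0, 0, 0], [0, 0, 0, 0, 0, 0, 0]]

```text
clock: 44.8
eef_pos: [0.4826, 0.0699, 0.4448]
tcp_rot: [2.177, 2.265, 0.0]
contact_force: [0.1, 0.2, 0.5]
width: 0.0855
```

Call:
step_arm:
  motion:
    - [[0, 0, 0, 0, 0, 0, 0], [0, 0, 0, 0, 0, 0, 0], [0, 0, 0, 0, 0, 0, 0], [0, 0, 0, 0, 0, 0, 0], [0, 0, 0, 0, 0, 0, 0], [0, 0, 0, 0, 0, 0, 0], [0, 0, 0, 0, 0, 0, 0], [0, 0, 0, 0, 0, 0, 0], [0, 0, 0, 0, 0, 0, 0], [0, 0, 0, 0, 0, 0, 0], [0, 0, 0, 0, 0, 0, 0], [0, 0, 0, 0, 0, 0, 0]]

```text
clock: 46.0
eef_pos: [0.4826, 0.0699, 0.4448]
tcp_rot: [2.177, 2.265, 0.0]
contact_force: [0.3, -0.2, 0.5]
width: 0.0854
```

```bash
python3 - <<'E'
from h import *
im=capture('scene')[:,:,::-1]; a=cv2.imread('pics/c29.png')
d=cv2.absdiff(im,a).max(2)[130:290,230:430]; print((d>30).sum(), d.max())
def tab(i):
    m=cv2.inRange(cv2.cvtColor(np.ascontiguousarray(i),cv2.COLOR_BGR2HSV),(22,150,80),(32,255,255))[130:290,230:430]; y,x=np.nonzero(m); return x.mean()+230,y.mean()+130,len(x)
print(tab(im),tab(a),tab(cv2.imread('pics/c28.png')))
E
```

```text
1613 206
(np.float64(336.20454545454544), np.float64(274.85227272727275), 88) (np.float64(322.01190476190476), np.float64(267.0238095238095), 84) (np.float64(322.1212121212121), np.float64(267.7474747474747), 99)
```

The tray has just been knocked: its tab moved from (322,267) to (336,275) in the scene view. I'll measure it from above.

Call:
step_arm:
  motion:
    - [[0, 0, 0, -0.3, 0, 0, 0], [0, 0, 0, -0.35, 0, 0, 0], [0, 0, 0, -0.35, 0, 0, 0], [0, 0, 0, -0.35, 0, 0, 0], [0, 0, 0, -0.35, 0, 0, 0], [0, 0, 0, -0.35, 0.1, 0, 0], [0, 0, 0, -0.3, 0.1, 0, 0], [0, 0, 0, 0, 0, 0, 0], [0, 0, 0, 0, 0, 0, 0], [0, 0, 0, 0, 0, 0, 0]]

```text
clock: 47.05
eef_pos: [0.5174, -0.2103, 0.4445]
tcp_rot: [-2.176, -2.264, 0.0]
contact_force: [-0.1, 0.0, -0.5]
width: 0.085
```

```bash
python3 - <<'E'
from h import *
st();cp=camera_params('wrist'); print(cp['origin'].tolist(),cp['orientation'].tolist())
cv2.imwrite('pics/w30.png',capture('wrist')[:,:,::-1]);crop('pics/w30.png',140,110,420,370,2.8)
cv2.imwrite('pics/c30.png',capture('scene')[:,:,::-1])
E
```

```text
t 47.05 tcp [ 0.5174 -0.2103  0.4445] tx [-0.04   0.999  0.001] tz [-0.001  0.001 -1.   ] grasp [ 0.5172 -0.2102  0.2895] F [-0.1  0.  -0.5] w 0.085 q [-0.5   0.14 -0.11  1.32  0.   -0.54]
[0.4323811315539448, -0.21296924911222143, 0.414213223727157] [2.003731799596391, 2.0842533393655454, 0.3504801141154282]
```

View pics/w30_c.png

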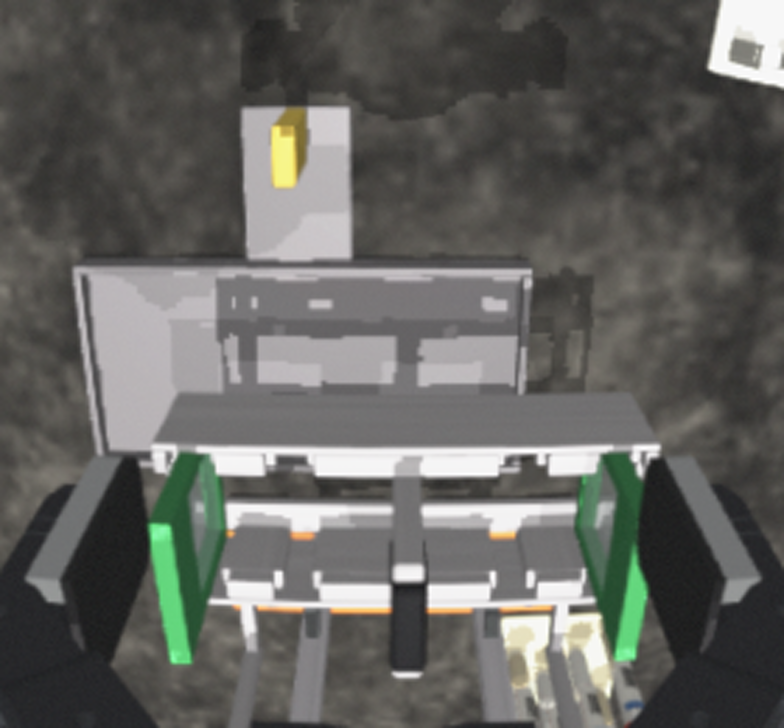

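View pics/c30.png

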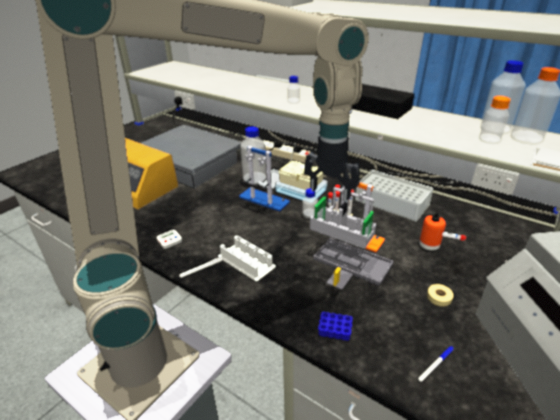

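```bash
python3 - <<'E'
from tray import *
cp=camera_params('wrist')
P=lambda a:(140+a[0]/2.8,110+a[1]/2.8)
tray(cp,[P(a) for a in [(272,125),(297,125),(274,186),(296,186)]],[P((75,268)),P((532,271))])
f=lambda a,z:onz(P(a),cp,z,True)[:2].round(4)
w=np.array([f(a,.136) for a in [(153,450),(660,450)]]);print('front wall',w.tolist(),'centre',w.mean(0)+.036*np.array([1,.04]))
E
```

```text
tab [ 0.5047 -0.2528] yaw 1.86 len 0.2183 org tab [ 0.6196 -0.2491] org rim [ 0.6212 -0.2489]
front wall [[0.5957, -0.2916], [0.5888, -0.1092]] centre [ 0.62825 -0.19896]
```

Call:
step_arm:
  motion:
    - [[0, 0, 0, -0.175, -0.06, 0.1, 0], [0, 0, 0, -0.174, -0.055, 0.2, 0], [0, 0, 0, 0, 0, 0.3, 0], [0, 0, 0, 0, 0, 0.3, 0], [0, 0, 0, 0, 0, 0.3, 0], [0, 0, 0, 0, 0, 0.25, 0], [0, 0, 0, 0, 0, 0, 0], [0, 0, 0, 0, 0, 0, 0], [0, 0, 0, 0, 0, 0, 0]]
  grip_force: 60

```text
clock: 48.05
eef_pos: [0.5065, -0.2535, 0.273]
tcp_rot: [2.174, 2.263, 0.001]
contact_force: [1.1, 0.3, 0.5]
width: 0.0857
```

```bash
python3 - <<'E'
from h import *
st()
cv2.imwrite('pics/w31.png',capture('wrist')[:,:,::-1])
E
```

```text
t 48.05 tcp [ 0.5065 -0.2535  0.273 ] tx [-0.04   0.999 -0.002] tz [ 0.003 -0.002 -1.   ] grasp [ 0.507  -0.2538  0.118 ] F [1.1 0.3 0.5] w 0.0857 q [-0.58  0.28 -0.32  0.97  0.   -0.62]
```

View pics/w31.png

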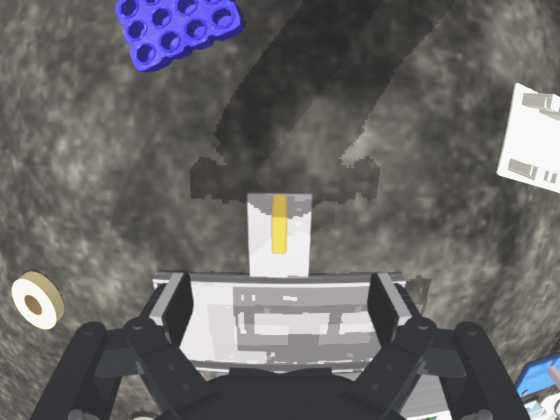

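Call:
step_arm:
  motion:
    - [[0, 0, 0, 0, 0, 0.15, 0], [0, 0, 0, 0, 0, 0.2, 0], [0, 0, 0, 0, 0, 0.2, 0], [0, 0, 0, 0, 0, 0.13, 0], [0, 0, 0, 0, 0, 0, 0], [0, 0, 0, 0, 0, 0, 1], [0, 0, 0, 0, 0, 0, 1], [0, 0, 0, 0, 0, 0, 1], [0, 0, 0, 0, 0, 0, 1], [0, 0, 0, 0, 0, 0, 1], [0, 0, 0, 0, 0, 0, 1], [0, 0, 0, 0, 0, 0, 1]]

```text
clock: 49.3
eef_pos: [0.5059, -0.2537, 0.1898]
tcp_rot: [2.177, 2.264, 0.0]
contact_force: [-0.4, -0.7, 4.6]
width: 0.0095
```

```bash
python3 - <<'E'
from h import *
st()
E
```

```text
t 49.3 tcp [ 0.5059 -0.2537  0.1898] tx [-0.039  0.999 -0.001] tz [ 0.001 -0.001 -1.   ] grasp [ 0.506  -0.2538  0.0348] F [-0.4 -0.7  4.6] w 0.0095 q [-0.58  0.37 -0.4   0.8  -0.   -0.62]
```

Call:
step_arm:
  motion:
    - [[0, 0, 0, 0.06, 0.01, 0, 1], [0, 0, 0, 0.1, 0.02, 0, 1], [0, 0, 0, 0.1, 0.02, 0, 1], [0, 0, 0, 0.1, 0.02, 0, 1], [0, 0, 0, 0.058, 0.007, 0, 1], [0, 0, 0, 0, 0, 0, 1], [0, 0, 0, 0, 0, 0, 1], [0, 0, 0, 0, 0, 0, 1]]

```text
clock: 50.1
eef_pos: [0.5134, -0.2013, 0.1898]
tcp_rot: [2.176, 2.266, 0.004]
contact_force: [1.0, 0.2, 6.7]
width: 0.0096
```

Call:
step_arm:
  motion:
    - [[0, 0, 0, 0, 0, 0, 0.6], [0, 0, 0, 0, 0, 0, 0], [0, 0, 0, 0, 0, 0, 0], [0, 0, 0, 0, 0, 0, 0], [0, 0, 0, 0, 0, -0.2, 0], [0, 0, 0, 0, -0.1, -0.4, 0], [0, 0, 0, 0, 0, -0.4, 0], [0, 0, 0, 0, 0, -0.4, 0], [0, 0, 0, 0, 0, -0.4, 0], [0, 0, 0, 0, 0, -0.3, 0], [0, 0, 0, 0, 0, 0, 0], [0, 0, 0, 0, 0, 0, 0]]

```text
clock: 51.3
eef_pos: [0.5009, -0.2034, 0.4419]
tcp_rot: [2.176, 2.263, 0.001]
contact_force: [-0.3, -0.3, -0.0]
width: 0.0856
```

```bash
python3 - <<'E'
from h import *
st();cp=camera_params('wrist'); print(cp['origin'].tolist(),cp['orientation'].tolist())
cv2.imwrite('pics/w32.png',capture('wrist')[:,:,::-1]);crop('pics/w32.png',140,110,420,370,2.8)
E
```

```text
t 51.3 tcp [ 0.5009 -0.2034  0.4419] tx [-0.039  0.999 -0.001] tz [ 0.002 -0.001 -1.   ] grasp [ 0.5012 -0.2035  0.2869] F [-0.3 -0.3 -0. ] w 0.0856 q [-0.51  0.11 -0.15  1.31  0.   -0.54]
[0.4159759469583117, -0.2060760782538055, 0.4113768307642152] [2.0019507409272337, 2.081735675929945, 0.3510633447440095]
```

View pics/w32_c.png

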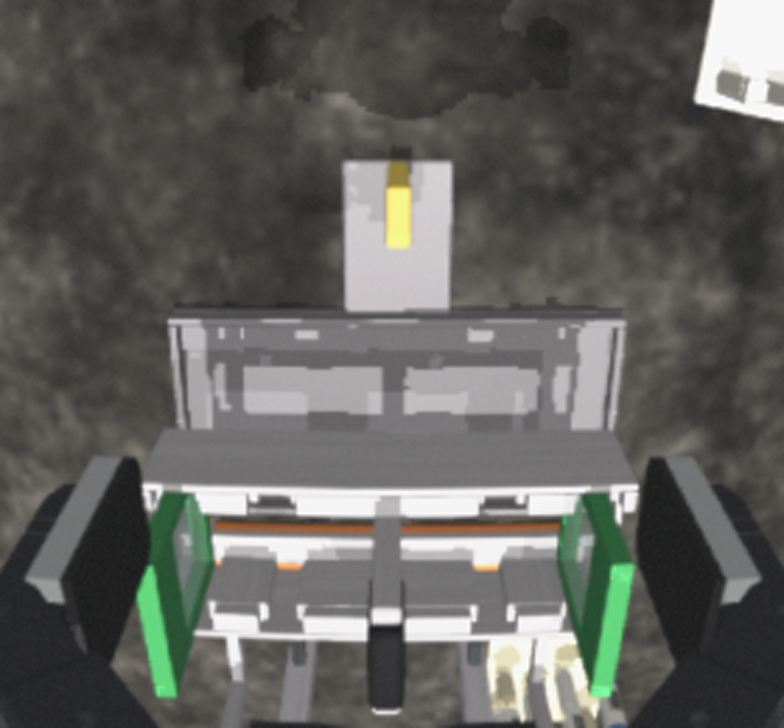

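```bash
python3 - <<'E'
from tray import *
cp=camera_params('wrist')
P=lambda a:(140+a[0]/2.8,110+a[1]/2.8)
tray(cp,[P(a) for a in [(387,187),(411,187),(387,248),(411,248)]],[P((169,321)),P((625,321))])
f=lambda a,z:onz(P(a),cp,z,True)[:2].round(4)
w=np.array([f(a,.136) for a in [(144,489),(637,489)]]);print('front wall',w.tolist(),'centre',w.mean(0)+.036*np.array([1,.04]))
w=[(144,489),(637,489)]
E
```

```text
tab [ 0.5105 -0.1989] yaw 2.2 len 0.2177 org tab [ 0.6254 -0.1944] org rim [ 0.6264 -0.1946]
front wall [[0.5924, -0.2884], [0.5856, -0.1101]] centre [ 0.625   -0.19781]
```

Call:
step_arm:
  motion:
    - [[0, 0, 0, 0.014, 0.097, 0.1, 0], [0, 0, 0, 0, 0, 0.3, 0], [0, 0, 0, 0, 0, 0.35, 0], [0, 0, 0, 0, 0, 0.35, 0], [0, 0, 0, 0, 0, 0.35, 0], [0, 0, 0, 0, 0, 0.1, 0], [0, 0, 0, 0, 0, 0, 0], [0, 0, 0, 0, 0, 0, 0]]

```text
clock: 52.15
eef_pos: [0.513, -0.2014, 0.2556]
tcp_rot: [2.177, 2.264, 0.0]
contact_force: [0.2, -0.2, 0.8]
width: 0.0855
```

```bash
python3 - <<'E'
from h import *
st()
E
```

```text
t 52.15 tcp [ 0.513  -0.2014  0.2556] tx [-0.039  0.999 -0.   ] tz [ 0.001 -0.    -1.   ] grasp [ 0.5131 -0.2014  0.1006] F [ 0.2 -0.2  0.8] w 0.0855 q [-0.49  0.27 -0.37  0.93  0.   -0.53]
```

Call:
step_arm:
  motion:
    - [[0, 0, 0, 0, 0, 0.15, 0], [0, 0, 0, 0, 0, 0.2, 0], [0, 0, 0, 0, 0, 0.12, 0], [0, 0, 0, 0, 0, 0.07, 0], [0, 0, 0, 0, 0, 0, 0], [0, 0, 0, 0, 0, 0, 1], [0, 0, 0, 0, 0, 0, 1], [0, 0, 0, 0, 0, 0, 1], [0, 0, 0, 0, 0, 0, 1], [0, 0, 0, 0, 0, 0, 1], [0, 0, 0, 0, 0, 0, 1], [0, 0, 0, 0, 0, 0, 1]]

```text
clock: 53.35
eef_pos: [0.5125, -0.2013, 0.1907]
tcp_rot: [2.177, 2.264, 0.0]
contact_force: [-0.2, 0.4, 2.9]
width: 0.0096
```

Call:
step_arm:
  motion:
    - [[0, 0, 0, -0.016, 0, 0, 1], [0, 0, 0, -0.016, 0.005, 0, 1], [0, 0, 0, 0, 0, 0, 1], [0, 0, 0, 0, 0, 0, 1], [0, 0, 0, 0, 0, 0, 1]]

```text
clock: 53.85
eef_pos: [0.5131, -0.2043, 0.1907]
tcp_rot: [-2.175, -2.265, -0.003]
contact_force: [-0.6, 3.6, 5.5]
width: 0.0093
```

Call:
step_arm:
  motion:
    - [[0, 0, 0, 0, 0, 0, 0.6], [0, 0, 0, 0, 0, 0, 0], [0, 0, 0, 0, 0, 0, 0], [0, 0, 0, 0, 0, 0, 0], [0, 0, 0, 0, 0, -0.2, 0], [0, 0, 0, 0, 0.1, -0.4, 0], [0, 0, 0, 0, 0, -0.4, 0], [0, 0, 0, 0, 0, -0.4, 0], [0, 0, 0, 0, 0, -0.4, 0], [0, 0, 0, 0, 0, -0.3, 0], [0, 0, 0, 0, 0, 0, 0], [0, 0, 0, 0, 0, 0, 0]]

```text
clock: 55.05
eef_pos: [0.5253, -0.2047, 0.4433]
tcp_rot: [2.176, 2.263, 0.001]
contact_force: [-0.4, 0.0, -0.4]
width: 0.0853
```

```bash
python3 - <<'E'
from h import *
st();cp=camera_params('wrist'); print(cp['origin'].tolist(),cp['orientation'].tolist())
cv2.imwrite('pics/w33.png',capture('wrist')[:,:,::-1]);crop('pics/w33.png',140,110,420,370,2.8)
E
```

```text
t 55.05 tcp [ 0.5253 -0.2047  0.4433] tx [-0.039  0.999 -0.001] tz [ 0.002 -0.001 -1.   ] grasp [ 0.5256 -0.2049  0.2883] F [-0.4  0.  -0.4] w 0.0853 q [-0.49  0.15 -0.1   1.32 -0.   -0.53]
[0.4403617841307512, -0.20739771810409843, 0.4127391365710998] [2.0015665869967783, 2.0814401113214194, 0.35090720568401984]
```

View pics/w33_c.png

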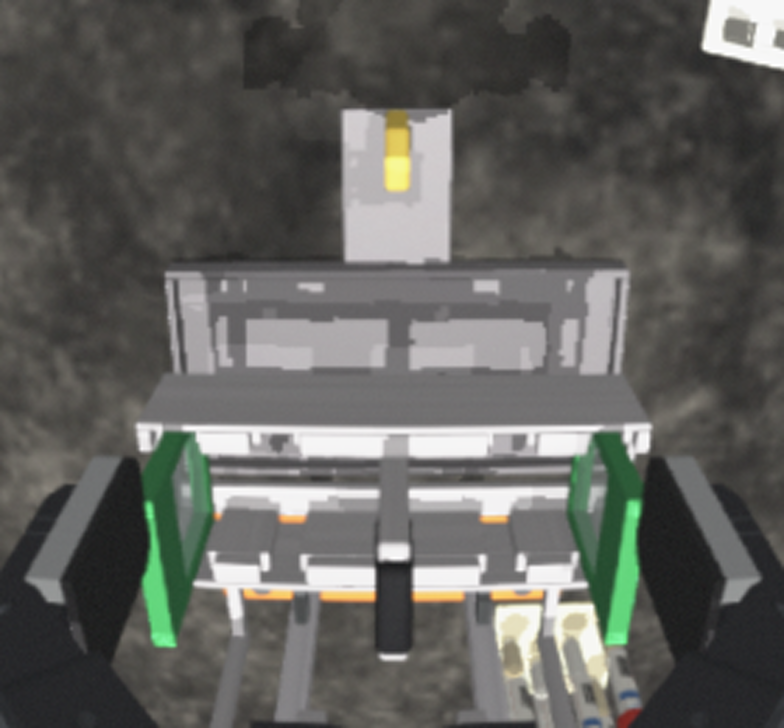

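Call:
step_arm:
  motion:
    - [[0, 0, 0, 0.2, -0.2, 0, 0], [0, 0, 0, 0.3, -0.2, 0, 0], [0, 0, 0, 0.3, 0, 0, 0], [0, 0, 0, 0.3, 0, 0, 0], [0, 0, 0, 0.3, 0, 0, 0], [0, 0, 0, 0.3, 0, 0, 0], [0, 0, 0, 0.3, 0, 0, 0], [0, 0, 0, 0, 0, 0, 0], [0, 0, 0, 0, 0, 0, 0], [0, 0, 0, 0, 0, 0, 0], [0, 0, 0, 0, 0, 0, 0], [0, 0, 0, 0, 0, 0, 0]]

```text
clock: 56.3
eef_pos: [0.4678, 0.0325, 0.4421]
tcp_rot: [-2.179, -2.262, 0.001]
contact_force: [-0.8, -0.1, 0.2]
width: 0.0855
```

Call:
step_arm:
  motion:
    - [[0, 0, 0, 0, 0, 0, 0], [0, 0, 0, 0, 0, 0, 0], [0, 0, 0, 0, 0, 0, 0], [0, 0, 0, 0, 0, 0, 0], [0, 0, 0, 0, 0, 0, 0], [0, 0, 0, 0, 0, 0, 0], [0, 0, 0, 0, 0, 0, 0], [0, 0, 0, 0, 0, 0, 0], [0, 0, 0, 0, 0, 0, 0], [0, 0, 0, 0, 0, 0, 0], [0, 0, 0, 0, 0, 0, 0], [0, 0, 0, 0, 0, 0, 0]]

```text
clock: 57.5
eef_pos: [0.4677, 0.0334, 0.4423]
tcp_rot: [-2.177, -2.265, 0.0]
contact_force: [-0.3, -0.6, -0.1]
width: 0.0852
```

```bash
python3 - <<'E'
from h import *
st()
im=capture('scene')[:,:,::-1]; cv2.imwrite('pics/c34.png',im); crop('pics/c34.png',150,120,400,290,3.2)
def tab(i):
    m=cv2.inRange(cv2.cvtColor(np.ascontiguousarray(i),cv2.COLOR_BGR2HSV),(22,150,80),(32,255,255))[130:290,230:430]; y,x=np.nonzero(m); return x.mean()+230,y.mean()+130
print(tab(im))
E
```

```text
t 57.5 tcp [0.4677 0.0334 0.4423] tx [-0.039  0.999  0.   ] tz [-0. -0. -1.] grasp [0.4677 0.0334 0.2873] F [-0.3 -0.6 -0.1] w 0.0852 q [-0.07 -0.02 -0.29  1.3  -0.   -0.11]
(np.float64(322.40697674418607), np.float64(266.77906976744185))
```

View pics/c34_c.png

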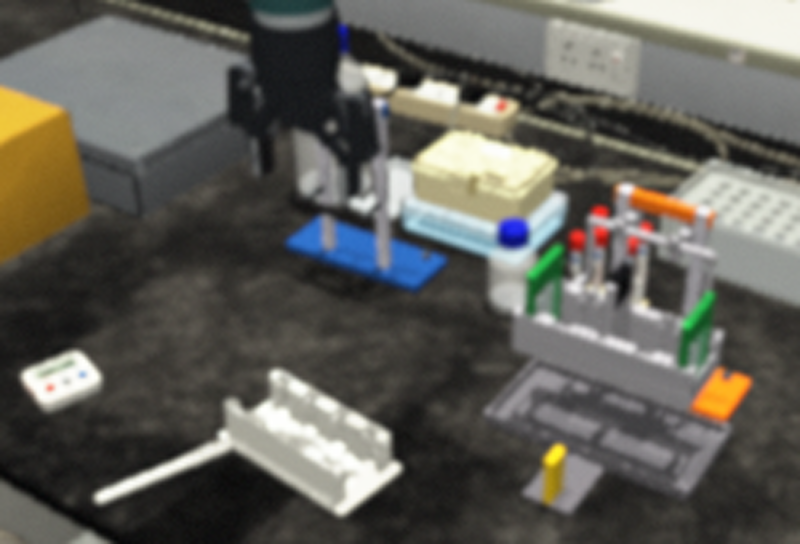

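The final view shows the basket hanging with both plates and the tray back under it, its tab at (322,267) as before the knock. The rack is empty and the bystanders haven't moved, so I'm handing in.

```bash
python3 -c "
from plant import *
print(close_job())"
```

```text
the job is handed in; nothing more can be done
None
```

The job is done and handed in at about 58 s of the 210 s allowed.

- **Plates:** Two were present, in rack slots 2 and 0. I moved them to basket slots 3 and 0, and the view from above showed both upright and fully down.
- **Tray:** I dragged it by its tab to the orange-footed stand before lifting the basket. It was knocked about 5 cm aside after the basket was hung. I noticed this while waiting, then put it back with one small extra correction.
- **Basket:** I lifted it level by its grip, never set it down, and hung it on both hooks of the orange-footed stand. The wrist view showed the bar lying in both hooks, and it stayed put when released.

**Last checks:**
- **Tray position:** In the last wrist view the tray was centred under the basket to about 1–2 mm, and its tab was back at its earlier place in the scene view.
- **Bench:** The rack was empty and nothing else appeared to have moved.
- **Disagreement:** Sideways positions from the wrist camera differed from the arm's own readings by about 2 mm. I therefore placed the tray relative to the basket, not by absolute position.

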